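# Build up the firebrick heat shield and hang the cuff blanks for annealing

## Task

Get the torch hearth ready for annealing: build its heat shield up by two courses of firebrick, laid square and flush on the bottom course in brickwork bond with close joints, so that the flame finds no straight joint - in the middle course a whole brick centred over the joint below and a sawn half closing each end, in the top course two whole bricks straight above those of the bottom course. Hang every copper cuff blank over the hanging bar in front of the shield, crown resting on the bar with one leg either side, squarely, and with a little space between blanks. Leave the other things on the bench where they are.

Things in the scene. Friction and masses are not known exactly. Their poses are not given: they have to be found in the camera images.
- bottom_course (a point): centre of the top face of the bottom course: two whole firebricks end to end with a 4 mm joint (at y = 0), fixed along the back of the hearth, a black steel pan 250 x 284 mm. The course is 204 mm long, 50 mm thick, its top 38 mm above the table. x = across it, away from the hanging bar; y = along it; z up. Brick centres of the next courses lie 15 and 45 mm above this point
- hanging_bar (a point): middle of the axis of the hanging bar: fixed level steel bar, 14 mm thick, axis 85 mm above the table, parallel to the brick course and 130 mm in front of it, held by two posts 122 mm either side of this point (boss heads begin at 113 mm; post tops 99 mm above the table). x = across the bar towards the bricks, y = along it, z up
- brick_a_mid (a point): whole soldering firebrick, cream, 50 x 100 x 30 mm, about 0.21 kg, bevelled edges; the point is its centre, 15 mm above its underside; own x = its 50 mm width (the way to grip it), own y = its length, z up. It starts lying flat on the table or on a 2 mm cloth mat
- brick_b_mid (a point): whole soldering firebrick, cream, 50 x 100 x 30 mm, about 0.21 kg, bevelled edges; the point is its centre, 15 mm above its underside; own x = its 50 mm width (the way to grip it), own y = its length, z up. It starts lying flat on the table or on a 2 mm cloth mat
- brick_c_mid (a point): whole soldering firebrick, cream, 50 x 100 x 30 mm, about 0.21 kg, bevelled edges; the point is its centre, 15 mm above its underside; own x = its 50 mm width (the way to grip it), own y = its length, z up. It starts lying flat on the table or on a 2 mm cloth mat
- half_a_mid (a point): sawn half soldering firebrick, cream, 50 x 48 x 30 mm, about 0.10 kg, bevelled edges; the point is its centre, 15 mm above its underside; own x = its 50 mm width (the way to grip it), own y = its length, z up. It starts lying flat on the table or on a 2 mm cloth mat
- half_b_mid (a point): sawn half soldering firebrick, cream, 50 x 48 x 30 mm, about 0.10 kg, bevelled edges; the point is its centre, 15 mm above its underside; own x = its 50 mm width (the way to grip it), own y = its length, z up. It starts lying flat on the table or on a 2 mm cloth mat
- cuff_blank_a_mid (a point): copper cuff blank (1 to 3 present): 3 mm strip, 42 mm wide, bent to a U with round shoulders: 52 mm outside, 46 inside, 46 tall, 120 g; starts standing on its two ends, crown up. Point: middle of the U, 23 mm below the crown's top; own x from leg to leg, y along the strip's width, z up. Legs are straight from 20 mm below the crown down; grip it across their outsides
- cuff_blank_b_mid (a point): copper cuff blank (1 to 3 present): 3 mm strip, 42 mm wide, bent to a U with round shoulders: 52 mm outside, 46 inside, 46 tall, 120 g; starts standing on its two ends, crown up. Point: middle of the U, 23 mm below the crown's top; own x from leg to leg, y along the strip's width, z up. Legs are straight from 20 mm below the crown down; grip it across their outsides
- cuff_blank_c_mid (a point): copper cuff blank (1 to 3 present): 3 mm strip, 42 mm wide, bent to a U with round shoulders: 52 mm outside, 46 inside, 46 tall, 120 g; starts standing on its two ends, crown up. Point: middle of the U, 23 mm below the crown's top; own x from leg to leg, y along the strip's width, z up. Legs are straight from 20 mm below the crown down; grip it across their outsides
- leather_cuff: brown leather strap cuff, 57 x 74 x 30 mm, standing loose on the table near the cuff blanks; not part of the job; origin under its middle
- stamp_block: small red stamp block with steel punches, 29 x 37 x 49 mm, loose on the table by the hearth; not part of the job; origin under its middle
- marker: felt marker, 14 x 136 x 15 mm, lying loose near the bricks; not part of the job; origin under its middle
Mind the look-alikes: they are no part of the job. Leave any black or blue look-alike of the part that bears cuff_blank_b_mid alone.

How it is judged:
By the outcome, as a careful person would: the job done as asked, in the order asked, and still so for the second after the job is handed in, with the robot touching nothing.
Of cuff_blank_a, cuff_blank_b, cuff_blank_c only 1 to 3 are there at a start; the rules pass over those that are not, and their reading is None.
At some moment in a run one of cuff_blank_a, cuff_blank_b, cuff_blank_c may be knocked a few centimetres aside while the robot is not near it.
Once in a run the grip may slacken for a moment while it holds something.
It also fails if it takes over 208 s, if anything falls off the work surface, if the arm or the gripper's body presses on something with over 40 N, if the wrist force passes 120 N, or if a joint passes its speed limit or range.

## Robot

A 6-joint arm with a two-finger parallel gripper is mounted at the origin on the work surface; the furniture and walls round the work are solid. World frame = base frame: x ahead of the robot, y to its left, z up, the work surface at z = 0. Lengths are in m, angles in rad, forces in N, time in s.
With the tool pointing down it reaches from about 0.35 to 0.8 m from the base axis. Payload 7.3 kg.
Tool frame: the origin (TCP) lies at the very end of the fingers, on their centre line; the grasp point (between the pads) lies 19 mm behind it; z points along the fingers, y is the line along which they close (so a half turn about z gives the same grasp; the last joint's range is limited). The gripper opens to 85 mm and grips with 20 to 120 N. Pads are 22 mm wide; open, the fingers measure 114 mm over their backs; the gripper's body (76 mm by 85 mm) begins 54 mm behind the grasp point. The pads swing forward as they close: fully open they stand 13 mm farther back than shut.
Start: joints at [0.957, 0.342, 1.524, -0, 1.275, -0.146], TCP at [0.237, 0.469, 0.204] pointing down, gripper open.
Joint ranges: [-2.53, 2.53], [-0.77, 2.02], [0.04, 2.7], [-1, 4.14], [0.28, 2.66], [-3.11, 3.11]. Speed limits (rad/s): [2.57, 2.57, 3.14, 3.14, 3.14, 3.14].

## Interface

Orientations are given as a rotation vector (axis times angle).
In Python, from cell import r, imaging gives the robot as it stands.
- The arm moves only by the tool drive_tool, never from a script. Its argument "deltas" is a list that holds one entry, the list of rows, each a list of 4 numbers: the shift along the tool's x, y, z in mm, then the turn about the tool's z in rad. In form: [[[dx, dy, dz, twist], ...]]. A call has 1 to 8 rows; each row shifts and turns the commanded pose from where the row before left it, along the tool's axes as they then stand; what a row does not reach is not made up. A row lasts 1/10 s, in which the tool goes at most 50 mm and 8.59 degrees, less where a joint would pass 70% of its speed; a pose out of reach is approached as far as the arm can. A call with a gripper value outside its range is refused whole. "grip" is the gripper command: -1 is fully open, 1 is shut, values between are in proportion, set as the call begins (left out, the last holds). The fingers move at their own pace and stop on an object; "squeeze" is the grip in N (left out, the last holds). Time passes only in rows, so rows that do not move let the fingers close. It gives the time, the measured TCP pose, the force, the opening and the grip force at its end, in the units of the state.
- r.state(): the state, without advancing time (a new reading comes with each control period).
- imaging.read_camera(name): name is "scene" or "top"; returns the picture (400x640x3 uint8, blue, green, red); there is no depth.
- imaging.camera_model(name): a dict with "K" (3x3 intrinsics, pixels), "k1" (the pictures are not rectified: a ray, as slopes to the right and down, at radius r is drawn at 1 + k1 r^2 times it, then the intrinsics apply), "R" (3x3) and "t" (3): a world point X has camera coordinates R X + t. Camera axes: x right, y down, z forward; pixel columns grow to the right and rows downward; lengths in m; the calibration is good to about 2 mm. A picture is of the moment at which its call begins. camera_model takes no time and is no camera call.
- r.close_job(): hands the job in; it is judged then, once.
The state is a dict: "clock": time; "joint_pos": joint angles; "joint_vel": joint speeds; "joint_efforts": joint torques, N m; "eef_pos": TCP position; "tool_rot": TCP orientation; "wrist_force": force on the tool from outside, world axes, zero at the start; "torque": the same for the moment, N m; "width": finger opening in m; "grip_force": force on a finger pad.
Only numpy, scipy, OpenCV 4.12 (cv2) and the standard library are available. Lean on these libraries where they do the work, as an engineer would, in place of code of your own. Each camera call takes 0.05 s, during which the arm holds its last target. There are 200 camera calls.

## Working session

There is one attempt and no reset: what is moved stays moved. The work goes in short steps, Python scripts to look and compute and a tool call to move; the robot and the scene stay as the last step left them, time stands still between calls to the robot, and variables do not carry over. Pictures are saved under pics/ and viewed, at most 14 in all, crops included, and the job is handed in when it is done.

Besides the shell and the picture viewer there is one more tool, called after "Emit:" by a JSON object that holds its "api" and its "payload". drive_tool: Moves the arm, as the interface text tells. Its arguments: {"type":"object","properties":{"deltas":{"type":"array"},"grip":{"type":"number"},"squeeze":{"type":"number"}},"required":["deltas"]}

```bash
ls; mkdir -p pics; python3 - <<'E'
from cell import r, imaging
import cv2
for n in("scene","top"):
    im=imaging.read_camera(n); cv2.imwrite(f"pics/{n}0.png",im)
    m=imaging.camera_model(n); print(n,m)
print(r.state())
E
```

```text
pics
scene {'K': array([[374.13746663,   0.        , 319.67408926],
       [  0.        , 374.13746663, 198.3011452 ],
       [  0.        ,   0.        ,   1.        ]]), 'k1': -0.05665581616281286, 'R': array([[ 0.58172902, -0.81338201, -0.00102727],
       [-0.5583694 , -0.39842557, -0.72765423],
       [ 0.59145157,  0.42387118, -0.68594334]]), 't': array([-0.27623627,  0.31435294,  0.87605577])}
top {'K': array([[404.11642901,   0.        , 315.32174757],
       [  0.        , 404.11642901, 196.62337702],
       [  0.        ,   0.        ,   1.        ]]), 'k1': -0.017064455350741317, 'R': array([[ 0.0023401 , -0.99992979, -0.01161615],
       [-0.99699874, -0.00143403, -0.07740444],
       [ 0.07738234,  0.01176242, -0.9969321 ]]), 't': array([0.00838243, 0.48347863, 1.33595605])}
{'clock': 0.1, 'joint_pos': array([ 9.57009155e-01,  3.42642083e-01,  1.52491130e+00,  2.72709306e-05,
        1.27544383e+00, -1.45981091e-01]), 'joint_vel': array([ 0.0001956 , -0.00172921, -0.00191973, -0.002665  , -0.00061425,
       -0.00079053]), 'joint_efforts': array([ 1.67967926e-03, -4.34451342e+01, -2.46487856e+01, -2.19456997e-04,
        4.68237995e-03, -2.93838946e-05]), 'eef_pos': array([0.23646666, 0.46827974, 0.20350475]), 'tool_rot': array([-7.28031567e-01, -3.05551075e+00,  2.03343482e-03]), 'wrist_force': array([ 0.09731729, -0.45147111, -0.1488586 ]), 'torque': array([ 0.01282905,  0.03358838, -0.03132023]), 'grip_force': 0.0, 'width': 0.08502447938084366}
```

View pics/scene0.png

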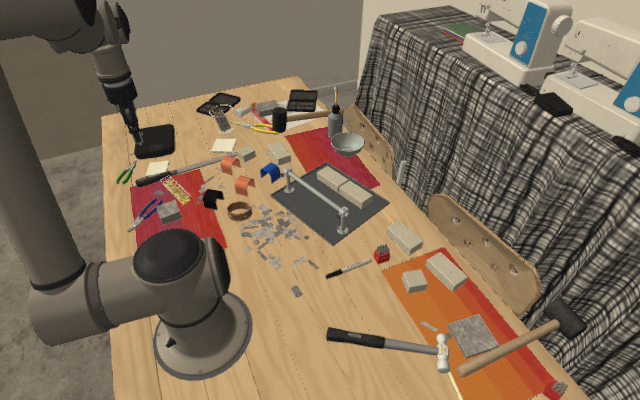

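View pics/top0.png

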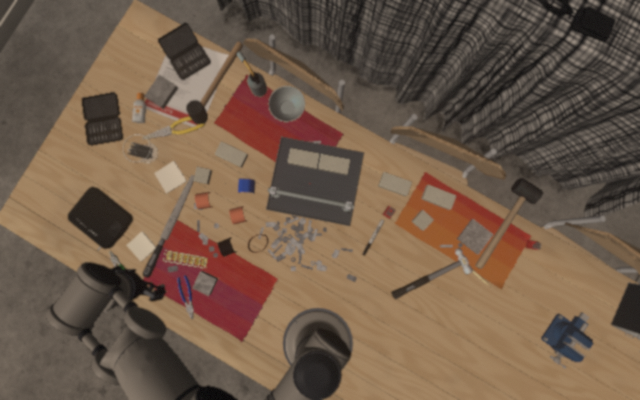

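The top view shows copper cuffs at about (203,200) and (237,215). The look-alikes are blue at (246,186) and black at (226,246). Whole bricks are at (230,155), (395,184) and (438,196), and halves at (202,176) and (424,220). The hearth is around (316,180). I'll confirm with one enlarged crop and take colour statistics.

```bash
cat > h.py <<'E'
import numpy as np, cv2
from cell import r, imaging
from scipy.spatial.transform import Rotation as Rt
def ray(n,uv):
    m=imaging.camera_model(n); uv=np.asarray(uv,float).reshape(-1,1,2)
    p=cv2.undistortPoints(uv,m["K"],np.array([m["k1"],0,0,0.]))[:,0]
    d=np.c_[p,np.ones(len(p))]@m["R"]; return -m["R"].T@m["t"], d
def onz(n,uv,z):
    c,d=ray(n,uv); return c+d*((z-c[2])/d[:,2])[:,None]
def px(n,X):
    m=imaging.camera_model(n); 
    return cv2.projectPoints(np.asarray(X,float).reshape(-1,1,3),cv2.Rodrigues(m["R"])[0],m["t"],m["K"],np.array([m["k1"],0,0,0.]))[0][:,0]
def tri(a,b):
    c1,d1=ray("top",a); c2,d2=ray("scene",b); d1=d1[0]/np.linalg.norm(d1);d2=d2[0]/np.linalg.norm(d2)
    s=np.linalg.lstsq(np.c_[d1,-d2],c2-c1,rcond=None)[0]; return (c1+s[0]*d1+c2+s[1]*d2)/2, np.linalg.norm(c1+s[0]*d1-c2-s[1]*d2)
E
python3 - <<'E'
from h import *
t=cv2.imread("pics/top0.png"); s=cv2.imread("pics/scene0.png")
cv2.imwrite("pics/c1.png",cv2.resize(t[130:260,180:480],None,fx=2.6,fy=2.6,interpolation=cv2.INTER_CUBIC))
cv2.imwrite("pics/c2.png",cv2.resize(s[135:300,190:480],None,fx=2.7,fy=2.7,interpolation=cv2.INTER_CUBIC))
hs=cv2.cvtColor(t,cv2.COLOR_BGR2HSV); h2=cv2.cvtColor(s,cv2.COLOR_BGR2HSV)
for p in [(203,200),(237,213),(230,155),(395,184),(438,196),(202,176),(424,220),(305,158),(475,236)]: print(p,hs[p[1],p[0]],onz("top",p,.03).round(3)[0])
for p in [(245,182),(231,162),(404,233),(446,265),(413,278),(277,152),(350,185)]: print(p,h2[p[1],p[0]],onz("scene",p,.03).round(3)[0])
E
```

```text
(203, 200) [  8 146 166] [0.471 0.384 0.03 ]
(237, 213) [  8 148 164] [0.428 0.269 0.03 ]
(230, 155) [ 18  59 148] [0.623 0.296 0.03 ]
(395, 184) [ 18  59 147] [ 0.525 -0.256  0.03 ]
(438, 196) [ 18  58 149] [ 0.485 -0.398  0.03 ]
(202, 176) [ 18  58 141] [0.551 0.389 0.03 ]
(424, 220) [ 18  59 143] [ 0.406 -0.35   0.03 ]
(305, 158) [ 17  58 146] [0.612 0.044 0.03 ]
(475, 236) [ 12  50 113] [ 0.353 -0.517  0.03 ]
(245, 182) [  9 157 211] [0.429 0.268 0.03 ]
(231, 162) [  9 160 211] [0.478 0.382 0.03 ]
(404, 233) [ 22  62 186] [ 0.53  -0.256  0.03 ]
(446, 265) [ 22  60 183] [ 0.492 -0.397  0.03 ]
(413, 278) [ 21  55 175] [ 0.404 -0.343  0.03 ]
(277, 152) [ 21  60 182] [0.616 0.289 0.03 ]
(350, 185) [ 22  61 184] [ 0.615 -0.02   0.03 ]
```

View pics/c1.png

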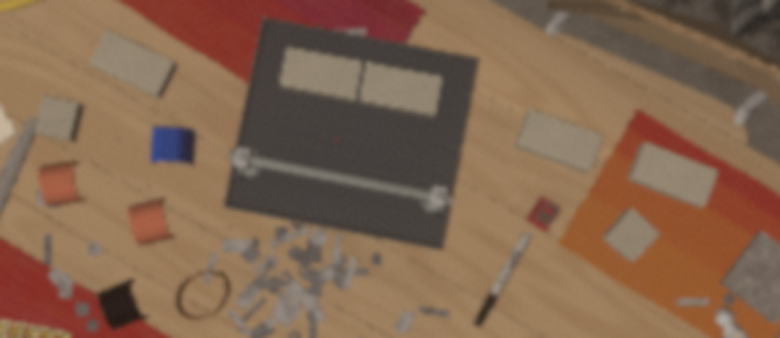

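View pics/c2.png

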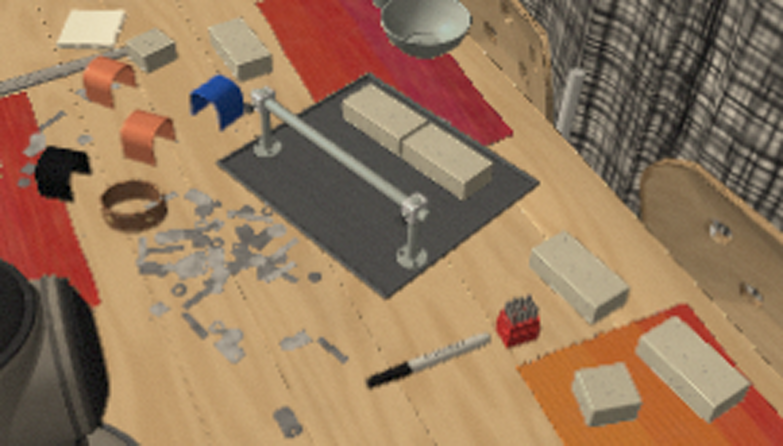

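```bash
cat > meas.py <<'E'
from h import *
def face(n,im,p,z,vlo=128,smax=90,hue=(12,28),half=30,rel=None):
    F=6; x0,y0=int(p[0])-half,int(p[1])-half
    c=cv2.resize(im[y0:y0+2*half,x0:x0+2*half],None,fx=F,fy=F,interpolation=cv2.INTER_CUBIC)
    h=cv2.cvtColor(c,cv2.COLOR_BGR2HSV)
    m=((h[...,0]>=hue[0])&(h[...,0]<=hue[1])&(h[...,1]<smax)&(h[...,2]>vlo)).astype(np.uint8)
    m=cv2.morphologyEx(m,cv2.MORPH_CLOSE,np.ones((9,9))); m=cv2.morphologyEx(m,cv2.MORPH_OPEN,np.ones((15,15)))
    k,l,st,ce=cv2.connectedComponentsWithStats(m); i=l[half*F,half*F]
    if i==0: return None
    cn=max(cv2.findContours((l==i).astype(np.uint8),0,1)[0],key=cv2.contourArea)[:,0]
    uv=(cn+.5)/F-.5+[x0,y0]; W=onz(n,uv,z)[:,:2]
    (cx,cy),(w,hh),a=cv2.minAreaRect((W*1000).astype(np.float32))
    if w>hh: w,hh,a=hh,w,a+90   # a = dir of short side
    ar=cv2.contourArea((W*1000).astype(np.float32))
    M=cv2.moments((W*1000).astype(np.float32))
    return dict(c=(round(cx,1),round(cy,1)),cen=(round(M['m10']/M['m00'],1),round(M['m01']/M['m00'],1)),w=round(w,1),l=round(hh,1),ang=round((a+90)%180-90,1),fill=round(ar/w/hh,2))
E
python3 - <<'E'
from meas import *
T=cv2.imread("pics/top0.png"); S=cv2.imread("pics/scene0.png")
B=dict(whole1=((230,155),(277,152),.03),whole2=((395,184),(404,233),.03),whole3=((438,196),(446,265),.032),halfL=((202,176),(248,151),.03),halfR=((424,220),(413,278),.032),bot1=((303,157),(330,178),.038),bot2=((335,163),(357,190),.038))
for k,(a,b,z) in B.items():
    print(k,'top',face("top",T,a,z)); print('   scene',face("scene",S,b,z,vlo=165))
# bar
h=cv2.cvtColor(T,cv2.COLOR_BGR2HSV)
for v in [(203,200),(237,213)]: print('cuff',face("top",T,v,.046,vlo=110,smax=256,hue=(3,12),half=20))
for p in [(279,193.5),(346,206)]: print(onz("top",p,.092)[0].round(4))
E
```

```text
whole1 top {'c': (627.9, 297.6), 'cen': (627.9, 297.7), 'w': 55.6, 'l': 99.5, 'ang': -25.3, 'fill': 0.94}
   scene {'c': (622.1, 294.9), 'cen': (624.0, 297.0), 'w': 64.8, 'l': 109.7, 'ang': -26.0, 'fill': 0.82}
whole2 top {'c': (526.0, -254.5), 'cen': (526.0, -254.5), 'w': 57.1, 'l': 105.2, 'ang': -20.1, 'fill': 0.94}
   scene {'c': (519.5, -253.1), 'cen': (522.0, -254.1), 'w': 70.8, 'l': 98.9, 'ang': -19.3, 'fill': 0.86}
whole3 top {'c': (482.2, -398.7), 'cen': (482.0, -398.6), 'w': 51.6, 'l': 101.9, 'ang': -21.9, 'fill': 0.94}
   scene {'c': (474.2, -400.9), 'cen': (475.0, -399.9), 'w': 68.0, 'l': 102.0, 'ang': -22.1, 'fill': 0.9}
halfL top {'c': (555.6, 395.0), 'cen': (555.5, 393.9), 'w': 49.0, 'l': 53.6, 'ang': 79.4, 'fill': 0.89}
   scene {'c': (557.6, 392.9), 'cen': (557.3, 392.9), 'w': 46.1, 'l': 52.4, 'ang': 76.2, 'fill': 0.87}
halfR top {'c': (404.7, -344.9), 'cen': (405.0, -344.7), 'w': 46.4, 'l': 51.8, 'ang': 48.0, 'fill': 0.91}
   scene {'c': (402.0, -344.6), 'cen': (403.0, -344.3), 'w': 49.2, 'l': 58.5, 'ang': 46.4, 'fill': 0.85}
bot1 top {'c': (611.6, 50.5), 'cen': (611.5, 50.6), 'w': 48.1, 'l': 96.2, 'ang': -10.6, 'fill': 0.94}
   scene {'c': (611.5, 49.8), 'cen': (611.4, 49.6), 'w': 52.6, 'l': 96.8, 'ang': -12.2, 'fill': 0.9}
bot2 top {'c': (591.7, -51.2), 'cen': (591.7, -51.4), 'w': 48.2, 'l': 96.3, 'ang': -10.6, 'fill': 0.94}
   scene {'c': (591.6, -52.5), 'cen': (591.4, -52.5), 'w': 52.1, 'l': 96.3, 'ang': -11.3, 'fill': 0.92}
cuff {'c': (467.5, 384.8), 'cen': (467.7, 383.9), 'w': 51.3, 'l': 54.4, 'ang': -80.1, 'fill': 0.87}
cuff {'c': (419.7, 267.8), 'cen': (419.9, 267.3), 'w': 48.1, 'l': 53.1, 'ang': -75.9, 'fill': 0.91}
[0.4876 0.1238 0.092 ]
[ 0.4482 -0.0887  0.092 ]
```

```bash
python3 - <<'E'
from meas import *
T=cv2.imread("pics/top0.png"); S=cv2.imread("pics/scene0.png")
cv2.imwrite("pics/c3.png",np.hstack([cv2.resize(S[148:205,215:265],(500,570),interpolation=cv2.INTER_CUBIC),cv2.resize(T[185:228,190:250],(300,215),interpolation=cv2.INTER_CUBIC).repeat(1,0) if 0 else cv2.copyMakeBorder(cv2.resize(T[185:228,190:250],(300,215),interpolation=cv2.INTER_CUBIC),0,355,0,0,0)]))
B=dict(whole1=((231,156),.03),whole2=((395,184),.03),whole3=((438,196),.032),halfL=((202,177),.03),halfR=((424,220),.032),bot1=((303,157),.038))
for k,(a,z) in B.items():
    for v in (128,134,138,142): 
        f=face("top",T,a,z,vlo=v); print(k,v,f and (f['c'],f['w'],f['l'],f['ang'],f['fill']))
print('cam',ray("top",[(0,0)])[0],ray("scene",[(0,0)])[0])
# bar: refine across bar line with expected pts
y=np.array([.192,.981]);x=np.array([.981,-.192]); c=np.array([.6015,-.001])-.13*x
for n,im in(("top",T),("scene",S)):
  g=cv2.cvtColor(im,cv2.COLOR_BGR2GRAY).astype(np.float32)
  off=np.arange(-.03,.0301,.001); acc=[]
  for v in (-.07,.07):
    P=np.array([[*(c+y*(v+w)+x*o),.085] for w in np.arange(-.03,.031,.003) for o in off])
    q=px(n,P).astype(np.float32); s=cv2.remap(g,q[:,0].reshape(-1,len(off)),q[:,1].reshape(-1,len(off)),1).mean(0)
    b=s-np.median(s); b[b<.4*b.max()]=0; print(n,v,'offset mm',1000*(b*off).sum()/b.sum(), 'width',(b>0).sum())
E
```

```text
whole1 128 ((627.9, 297.6), 55.6, 99.5, -25.3, 0.94)
whole1 134 ((628.2, 298.2), 55.6, 98.3, -25.3, 0.94)
whole1 138 ((628.4, 298.7), 55.6, 97.1, -25.3, 0.94)
whole1 142 ((628.7, 299.3), 55.5, 95.8, -25.4, 0.92)
whole2 128 ((526.0, -254.5), 57.1, 105.2, -20.1, 0.94)
whole2 134 ((526.0, -254.5), 57.1, 105.2, -20.1, 0.94)
whole2 138 ((526.0, -254.5), 57.1, 105.2, -20.1, 0.94)
whole2 142 ((527.9, -257.6), 51.5, 100.5, -20.0, 0.88)
whole3 128 ((482.2, -398.7), 51.6, 101.9, -21.9, 0.94)
whole3 134 ((481.8, -400.1), 51.6, 98.8, -21.6, 0.94)
whole3 138 ((482.0, -401.0), 49.6, 97.5, -21.9, 0.93)
whole3 142 ((482.5, -401.8), 47.1, 95.9, -22.0, 0.92)
halfL 128 ((555.6, 395.0), 49.0, 53.6, 79.4, 0.89)
halfL 134 ((555.5, 394.2), 45.1, 53.6, 79.2, 0.92)
halfL 138 ((555.7, 394.8), 44.0, 53.3, 78.2, 0.9)
halfL 142 ((560.5, 394.1), 42.3, 46.8, -90.0, 0.63)
halfR 128 ((404.7, -344.9), 46.4, 51.8, 48.0, 0.91)
halfR 134 ((404.1, -345.6), 44.6, 51.8, 48.2, 0.91)
halfR 138 ((403.7, -345.8), 42.7, 51.9, 46.2, 0.91)
halfR 142 ((404.8, -347.9), 40.9, 44.9, 46.0, 0.63)
bot1 128 ((611.6, 50.5), 48.1, 96.2, -10.6, 0.94)
bot1 134 ((611.7, 50.7), 46.2, 94.3, -10.8, 0.94)
bot1 138 ((611.6, 51.0), 44.4, 92.6, -10.8, 0.93)
bot1 142 ((611.3, 51.2), 42.5, 90.1, -10.7, 0.91)
cam [ 0.37862856 -0.0066389   1.36937823] [-0.18192484 -0.47077416  0.8293811 ]
top -0.07 offset mm -0.8629842471847723 width 13
top 0.07 offset mm -0.4869564466734951 width 14
scene -0.07 offset mm 2.9308197511618017 width 15
scene 0.07 offset mm 3.493311498487616 width 12
```

View pics/c3.png

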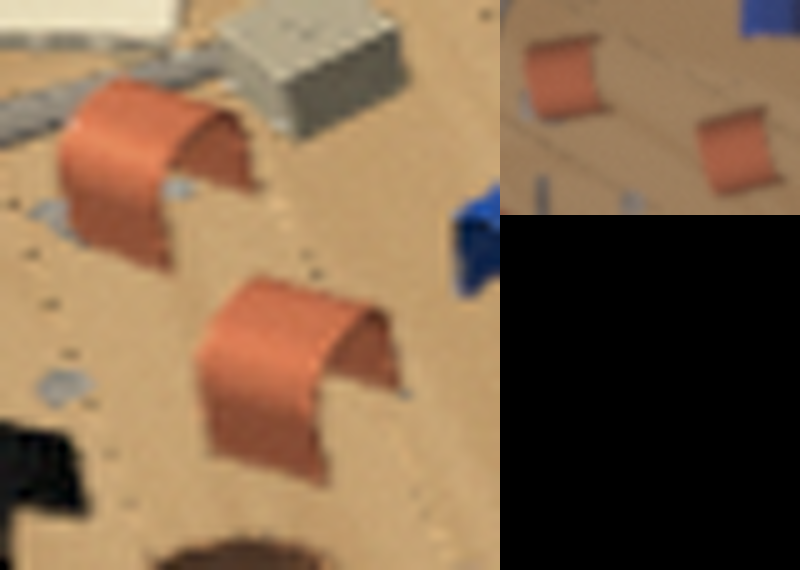

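```bash
cat > plan.py <<'E'
import sys
from h import *
def plan(x,y,z,yaw):   # mm, deg (yaw = direction that tool y must take, mod 180)
    s=r.state(); R=Rt.from_rotvec(s['tool_rot']).as_matrix(); p=s['eef_pos']*1000
    phi=np.degrees(np.arctan2(R[1,1],R[0,1])); D=(yaw-phi+90)%180-90
    j=s['joint_pos']
    for d in (D,D-np.sign(D)*180):
        tw=-np.radians(d); j6=j[5]+tw+np.arctan2(y,x)-j[0]
        R2=R@Rt.from_euler('z',tw).as_matrix()
        print('twist %.3f j6 %.2f'%(tw,j6),'delta after twist',(R2.T@(np.array([x,y,z])-p)).round(1),'before twist',(R.T@(np.array([x,y,z])-p)).round(1))
    print('t %.1f'%s['clock'],'p',p.round(1),'phi %.1f'%phi,'tilt',R[:,2].round(3),'w %.1f'%(s['width']*1000),'gf',round(s['grip_force'],1),'F',s['wrist_force'].round(1),'r',round(np.hypot(x,y)))
if __name__=='__main__': plan(*map(float,sys.argv[1:5]))
E
python3 plan.py 630.7 297 150 -25.3
```

```text
twist 1.545 j6 0.88 delta after twist [ 13.7 429.6  53.4] before twist [-429.1   25.    53.4]
twist -1.597 j6 -2.26 delta after twist [ -13.7 -429.6   53.4] before twist [-429.1   25.    53.4]
t 0.1 p [236.5 468.3 203.5] phi 63.2 tilt [-0.001 -0.001 -1.   ] w 85.0 gf 0.0 F [ 0.1 -0.5 -0.1] r 697
```

Emit:
{"api": "drive_tool", "payload": {"deltas": [[[-40,2.5,5,0],[-45,2.5,5,0],[-45,2.5,5,0],[-45,2.5,5,0],[-45,2.5,5,0],[-45,2.5,5,0],[-45,2.5,5,0],[-45,2.5,5,0]]], "grip": -1, "squeeze": 70}}

```text
clock: 0.9
eef_pos: [0.5639, 0.3253, 0.1634]
tool_rot: [-0.728, -3.055, 0.001]
wrist_force: [-0.4, 0.1, -0.4]
width: 0.0855
grip_force: 0.0
```

Emit:
{"api": "drive_tool", "payload": {"deltas": [[[-44,3,5,0],[-30,2,8,0.14],[0,0,0,0.14],[0,0,0,0.14],[0,0,0,0.14],[0,0,0,0.14],[0,0,0,0.14],[0,0,0,0.14]]]}}

```text
clock: 1.7
eef_pos: [0.6306, 0.2974, 0.1504]
tool_rot: [-2.087, -2.347, 0.002]
wrist_force: [0.1, -0.3, -0.5]
width: 0.0857
grip_force: 0.0
```

Emit:
{"api": "drive_tool", "payload": {"deltas": [[[0,0,0,0.14],[0,0,0,0.14],[0,0,0,0.14],[0,0,0,0.145],[0,0,0,0]]]}}

```text
clock: 2.2
eef_pos: [0.6306, 0.2974, 0.1504]
tool_rot: [-2.655, -1.679, 0.002]
wrist_force: [-0.3, 0.6, 0.6]
width: 0.0855
grip_force: 0.0
```

```bash
python3 plan.py 630.7 297 2 -25.3
```

```text
twist -0.002 j6 0.88 delta after twist [ -0.2   0.4 148.4] before twist [ -0.2   0.4 148.4]
twist 3.140 j6 4.02 delta after twist [  0.2  -0.4 148.4] before twist [ -0.2   0.4 148.4]
t 2.2 p [630.6 297.4 150.4] phi -25.4 tilt [-0.001 -0.    -1.   ] w 85.5 gf 0.0 F [-0.3  0.6  0.6] r 697
```

Emit:
{"api": "drive_tool", "payload": {"deltas": [[[0,0,35,0],[0,0,40,0],[0,0,40,0],[0,0,20,0],[0,0,12,0],[0,0,0,0]]]}}

```text
clock: 2.8
eef_pos: [0.6299, 0.2972, 0.0022]
tool_rot: [-2.652, -1.683, 0.005]
wrist_force: [-0.2, 0.1, -0.7]
width: 0.0853
grip_force: 0.0
```

Emit:
{"api": "drive_tool", "payload": {"deltas": [[[0,0,0,0],[0,0,0,0],[0,0,0,0],[0,0,0,0],[0,0,0,0],[0,0,0,0],[0,0,0,0],[0,0,0,0]]], "grip": 1}}

```text
clock: 3.6
eef_pos: [0.6309, 0.2975, 0.0041]
tool_rot: [-2.654, -1.68, -0.0]
wrist_force: [0.8, 0.7, 0.0]
width: -0.0003
grip_force: 0.0
```

Emit:
{"api": "drive_tool", "payload": {"deltas": [[[0,0,-20,0],[0,0,-40,0],[0,0,-40,0],[0,0,-40,0],[0,0,0,0]]]}}

```text
clock: 4.1
eef_pos: [0.6341, 0.2987, 0.1517]
tool_rot: [2.652, 1.679, 0.019]
wrist_force: [0.6, 0.4, 0.5]
width: -0.0
grip_force: 0.0
```

```bash
python3 plan.py 601.5 -1 110 -11.05
```

```text
twist -0.249 j6 0.19 delta after twist [-300.6   24.9   40. ] before twist [-285.2   98.3   40. ]
twist 2.892 j6 3.33 delta after twist [300.6 -24.9  40. ] before twist [-285.2   98.3   40. ]
t 4.1 p [634.1 298.7 151.7] phi -25.3 tilt [ 0.012  0.004 -1.   ] w -0.0 gf 0.0 F [0.6 0.4 0.5] r 602
```

```bash
python3 - <<'E'
from h import *
S=imaging.read_camera("scene")
T=imaging.read_camera("top"); cv2.imwrite("pics/t1.png",T);cv2.imwrite("pics/s1.png",S)
cv2.imwrite("pics/c4.png",np.hstack([cv2.resize(S[60:210,200:350],(395,395)),cv2.resize(T[110:210,180:280],(395,395))]))
print(r.state()['joint_pos'])
E
```

```text
[3.30870326e-01 7.10341114e-01 1.05975776e+00 5.42985293e-05
 1.36921981e+00 7.72830701e-01]
```

View pics/c4.png

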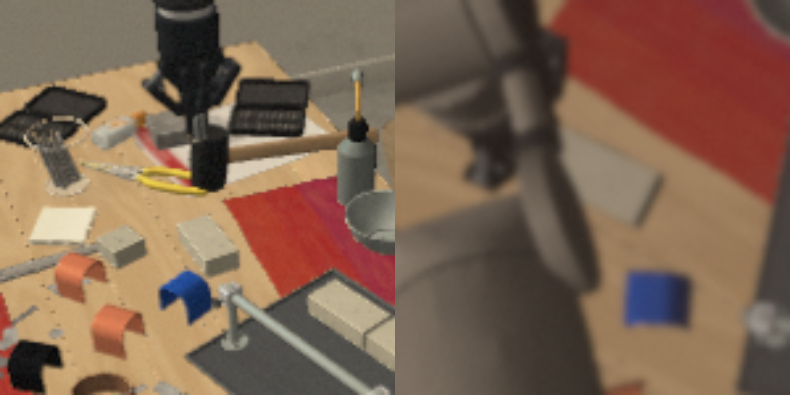

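```bash
python3 - <<'E'
from h import *
s=r.state(); print(s['eef_pos'],s['tool_rot'],s['width'])
R=Rt.from_rotvec(s['tool_rot']).as_matrix()
print(px("scene",[s['eef_pos'],s['eef_pos']-.019*R[:,2],[.6285,.2975,.03]]),px("top",[s['eef_pos'],[.6285,.2975,.03]]))
S=cv2.imread("pics/s1.png"); cv2.imwrite("pics/c5.png",cv2.resize(S[60:180,240:330],(600,800)[::1],interpolation=cv2.INTER_CUBIC)[:600])
E
```

```text
[0.63128903 0.29764702 0.14523618] [2.65393843 1.68024459 0.00349379] -0.0002795340619653748
[[275.46739127 121.60316419]
 [275.01582256 116.76262254]
 [277.54858553 149.46567948]] [[221.36830911 145.47317184]
 [229.71982912 153.25863305]]
```

View pics/c5.png

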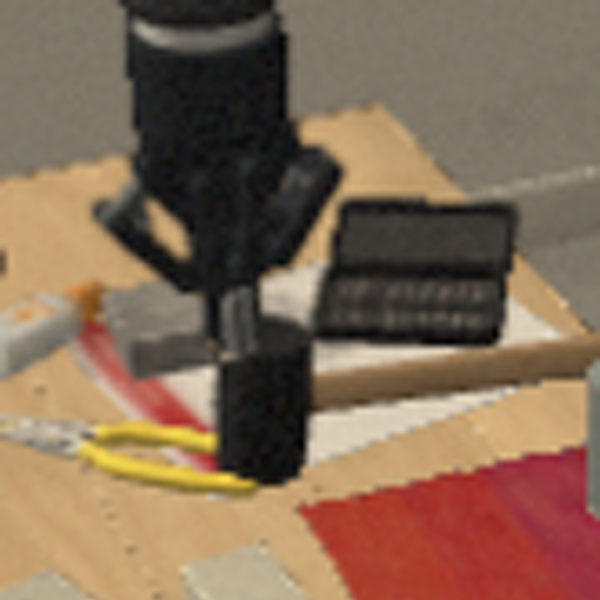

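```bash
python3 - <<'E'
from meas import *
for f in("scene0","s1"): print(face("scene",cv2.imread(f"pics/{f}.png"),(277,152),.03,vlo=165))
E
tail -5 /tmp/x 2>/dev/null
```

```text
{'c': (622.1, 294.9), 'cen': (624.0, 297.0), 'w': 64.8, 'l': 109.7, 'ang': -26.0, 'fill': 0.82}
{'c': (622.1, 294.9), 'cen': (624.0, 296.9), 'w': 65.2, 'l': 109.9, 'ang': -26.0, 'fill': 0.82}
```

Emit:
{"api": "drive_tool", "payload": {"deltas": [[[0,0,0,0],[0,0,0,0],[0,0,0,0],[0,0,0,0],[0,0,0,0],[0,0,0,0]]], "grip": -1}}

```text
clock: 4.8
eef_pos: [0.6309, 0.2975, 0.144]
tool_rot: [-2.654, -1.68, 0.0]
wrist_force: [0.5, 0.1, -0.4]
width: 0.0848
grip_force: 0.0
```

Emit:
{"api": "drive_tool", "payload": {"deltas": [[[0,0,40,0],[0,0,40,0],[0,0,40,0],[0,0,15,0],[0,0,8,0],[0,0,0,0],[0,0,0,0]]]}}

```text
clock: 5.5
eef_pos: [0.6323, 0.298, 0.0033]
tool_rot: [2.654, 1.68, 0.006]
wrist_force: [-0.8, 0.6, -0.2]
width: 0.0854
grip_force: 0.0
```

Emit:
{"api": "drive_tool", "payload": {"deltas": [[[0,0,0,0],[0,0,0,0]]], "grip": 0.5}}

```text
clock: 5.7
eef_pos: [0.6318, 0.2978, 0.0028]
tool_rot: [2.654, 1.68, 0.004]
wrist_force: [0.0, 0.2, 0.4]
width: 0.0589
grip_force: 0.0
```

```bash
python3 - <<'E'
from h import *
S=imaging.read_camera("scene"); cv2.imwrite("pics/s2.png",S)
cv2.imwrite("pics/c6.png",cv2.resize(S[90:180,230:330],(800,600)[:2],interpolation=cv2.INTER_CUBIC))
s=r.state(); print(s['eef_pos'],s['width'],s['grip_force'],s['wrist_force'])
E
```

```text
[0.63155913 0.29772435 0.00245465] 0.051846598058975124 0.0 [0.56810601 0.51234668 0.20490253]
```

View pics/c6.png

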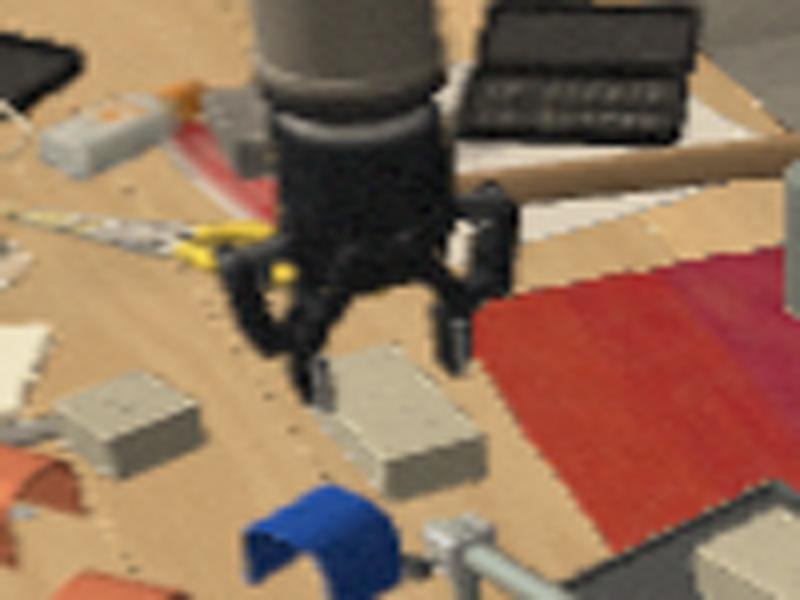

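```bash
python3 - <<'E'
from h import *
for z in (.003,.012,.02,.03,.04,.05): print(z,onz("scene",[(278.4,145.9),(269.6,150.5),(287.5,144.5)],z)[:,:2].round(3).tolist())
print(px("scene",[[.6316+.9*.026*k,.2977-.43*.026*k,.012] for k in(-1,1)]))
s=r.state();print(s['joint_pos'],s['width'])
E
```

```text
0.003 [[0.675, 0.336], [0.634, 0.343], [0.702, 0.313]]
0.012 [[0.666, 0.327], [0.625, 0.335], [0.693, 0.305]]
0.02 [[0.658, 0.319], [0.617, 0.327], [0.684, 0.297]]
0.03 [[0.647, 0.309], [0.607, 0.317], [0.673, 0.288]]
0.04 [[0.637, 0.3], [0.597, 0.307], [0.663, 0.278]]
0.05 [[0.627, 0.29], [0.587, 0.297], [0.652, 0.269]]
[[271.9216861  155.12209511]
 [284.86403164 151.00679814]]
[3.30857244e-01 8.43156060e-01 1.20728445e+00 4.16996767e-05
 1.08906068e+00 7.72817276e-01] 0.051846598058975124
```

Emit:
{"api": "drive_tool", "payload": {"deltas": [[[0,0,0,0],[0,0,0,0],[0,0,0,0],[0,0,0,0],[0,0,0,0],[0,0,5,0],[0,0,0,0]]], "grip": -1}}

```text
clock: 6.45
eef_pos: [0.6304, 0.2973, -0.0049]
tool_rot: [-2.654, -1.68, 0.002]
wrist_force: [0.3, 0.3, -0.5]
width: 0.0855
grip_force: 0.0
```

Emit:
{"api": "drive_tool", "payload": {"deltas": [[[0,0,3,0],[0,0,3,0],[0,0,0,0]]]}}

```text
clock: 6.75
eef_pos: [0.6305, 0.2974, -0.0106]
tool_rot: [-2.654, -1.68, 0.002]
wrist_force: [0.2, -0.1, -0.2]
width: 0.0851
grip_force: 0.0
```

Emit:
{"api": "drive_tool", "payload": {"deltas": [[[0,0,0,0],[0,0,0,0],[0,0,0,0]]], "grip": -0.3}}

```text
clock: 7.05
eef_pos: [0.631, 0.2975, -0.0097]
tool_rot: [2.654, 1.68, 0.001]
wrist_force: [0.2, -0.2, 0.2]
width: 0.0556
grip_force: 0.0
```

```bash
python3 - <<'E'
from h import *
S=imaging.read_camera("scene"); cv2.imwrite("pics/s3.png",S)
cv2.imwrite("pics/c7.png",cv2.resize(S[100:172,245:318],None,fx=8,fy=8,interpolation=cv2.INTER_CUBIC))
s=r.state(); print(s['eef_pos'],s['width'],s['grip_force'],s['wrist_force'])
E
```

```text
[ 0.63102833  0.29751988 -0.00970969] 0.055684579192424616 0.0 [-0.97555017  1.26747828 -0.23825737]
```

View pics/c7.png

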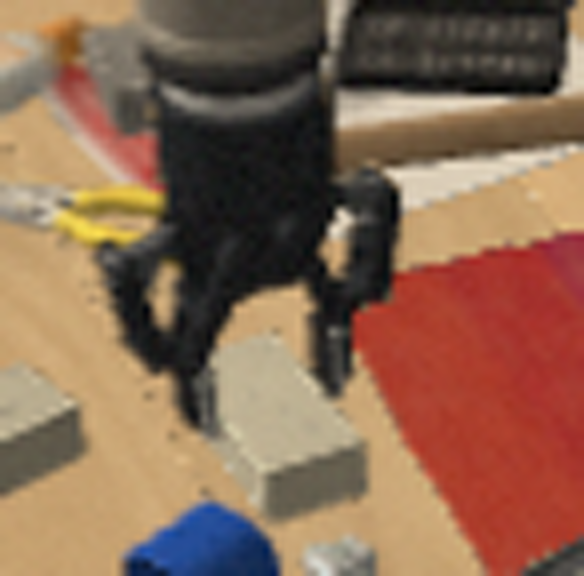

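The crop shows the fingertips at about (271,154) and (287,149), which puts them well above the table. The reported z reads low by about 35 mm, so I'll descend gently and watch the force.

Emit:
{"api": "drive_tool", "payload": {"deltas": [[[0,0,4,0],[0,0,4,0],[0,0,0,0]]], "grip": -0.6}}

```text
clock: 7.4
eef_pos: [0.6303, 0.2973, -0.0189]
tool_rot: [-2.654, -1.68, 0.002]
wrist_force: [0.0, -0.1, -0.3]
width: 0.0687
grip_force: 0.0
```

Emit:
{"api": "drive_tool", "payload": {"deltas": [[[0,0,2,0],[0,0,2,0],[0,0,0,0]]]}}

```text
clock: 7.7
eef_pos: [0.6307, 0.2974, -0.0223]
tool_rot: [-2.654, -1.68, 0.001]
wrist_force: [-0.6, -0.1, -0.5]
width: 0.0688
grip_force: 0.0
```

Emit:
{"api": "drive_tool", "payload": {"deltas": [[[0,0,2,0],[0,0,1,0],[0,0,0,0]]]}}

```text
clock: 8.0
eef_pos: [0.6308, 0.2974, -0.0251]
tool_rot: [-2.654, -1.68, 0.0]
wrist_force: [0.7, -0.7, 0.9]
width: 0.0687
grip_force: 0.0
```

Emit:
{"api": "drive_tool", "payload": {"deltas": [[[0,0,1.5,0],[0,0,1.5,0],[0,0,0,0]]]}}

```text
clock: 8.3
eef_pos: [0.6307, 0.2975, -0.0282]
tool_rot: [-2.654, -1.68, 0.001]
wrist_force: [0.4, -0.3, -0.7]
width: 0.0684
grip_force: 0.0
```

Emit:
{"api": "drive_tool", "payload": {"deltas": [[[0,0,0,0],[0,0,0,0],[0,0,0,0],[0,0,0,0],[0,0,0,0]]], "grip": 1}}

```text
clock: 8.8
eef_pos: [0.6312, 0.2976, -0.0275]
tool_rot: [2.654, 1.68, 0.001]
wrist_force: [-0.3, 1.1, 2.2]
width: 0.0486
grip_force: 73.9
```

Emit:
{"api": "drive_tool", "payload": {"deltas": [[[0,0,-15,0],[0,0,-35,0],[0,0,-40,0],[0,0,-30,0],[0,0,0,0],[0,0,0,0]]]}}

```text
clock: 9.4
eef_pos: [0.6308, 0.2975, 0.0927]
tool_rot: [2.654, 1.68, 0.001]
wrist_force: [-0.6, -0.1, -2.3]
width: 0.0487
grip_force: 73.6
```

```bash
python3 plan.py 601.5 -1 60 -11.05
```

```text
twist -0.249 j6 0.19 delta after twist [-298.6   28.4   32.6] before twist [-282.3  101.2   32.6]
twist 2.892 j6 3.33 delta after twist [298.6 -28.4  32.6] before twist [-282.3  101.2   32.6]
t 9.4 p [630.8 297.5  92.7] phi -25.3 tilt [ 0.001  0.    -1.   ] w 48.7 gf 73.6 F [-0.6 -0.1 -2.3] r 602
```

Emit:
{"api": "drive_tool", "payload": {"deltas": [[[-25,9,0,0],[-37,13.2,0,-0.0],[-37,13.2,0,0],[-37,13.2,0,0],[-37,13.2,0,0],[-37,13.2,0,0],[-37,13.2,0,0],[-35.3,13,0,0]]]}}

```text
clock: 10.2
eef_pos: [0.5997, -0.0024, 0.0899]
tool_rot: [-2.652, -1.679, 0.005]
wrist_force: [0.5, 0.1, -1.6]
width: 0.0488
grip_force: 73.5
```

Emit:
{"api": "drive_tool", "payload": {"deltas": [[[0,0,0,-0.125],[0,0,0,-0.124],[0,0,15,0],[0,0,10,0],[0,0,0,0],[0,0,0,0]]]}}

```text
clock: 10.8
eef_pos: [0.601, -0.0007, 0.0662]
tool_rot: [-2.424, -1.996, 0.002]
wrist_force: [0.4, -0.3, -1.0]
width: 0.0491
grip_force: 73.5
```

```bash
python3 plan.py 601.5 -1 60 -11.05; python3 - <<'E'
from h import *
S=imaging.read_camera("scene"); cv2.imwrite("pics/s4.png",S)
T=imaging.read_camera("top"); cv2.imwrite("pics/t4.png",T)
cv2.imwrite("pics/c8.png",np.hstack([cv2.resize(S[120:220,305:390],None,fx=5.5,fy=5.5,interpolation=cv2.INTER_CUBIC),cv2.resize(T[125:195,280:335],(432,550),interpolation=cv2.INTER_CUBIC)[:, :330]]))
E
```

```text
twist -0.000 j6 0.19 delta after twist [-0.2  0.5  6.2] before twist [-0.2  0.5  6.2]
twist 3.141 j6 3.33 delta after twist [ 0.2 -0.5  6.2] before twist [-0.2  0.5  6.2]
t 10.8 p [601.   -0.7  66.2] phi -11.1 tilt [-0.002  0.    -1.   ] w 49.1 gf 73.5 F [ 0.4 -0.3 -1. ] r 602
```

View pics/c8.png

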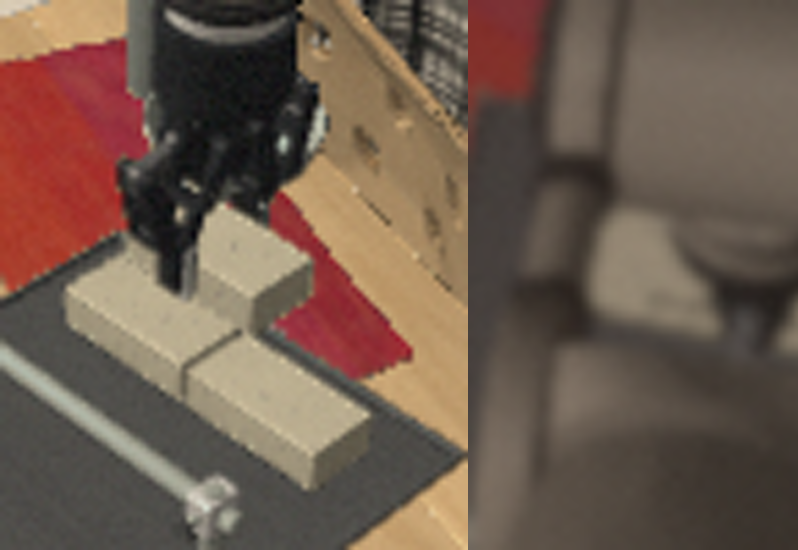

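```bash
cat > edge.py <<'E'
from h import *
C=np.array([.6015,-.001]); a=np.radians(-11.05); X=np.array([np.cos(a),np.sin(a)]); Y=np.array([-X[1],X[0]])
def edge(n,im,axis,guess,lat,z,rng=12,sign=0):
    """strongest grey step along course axis ('x'/'y') near guess(mm), lateral mm range, at height z (mm)"""
    g=cv2.GaussianBlur(cv2.cvtColor(im,cv2.COLOR_BGR2GRAY),(0,0),.7).astype(np.float32); o=np.arange(guess-rng,guess+rng+.01,.25); L=np.linspace(lat[0],lat[1],12)
    A,B=(X,Y) if axis=='x' else (Y,X)
    P=np.array([[*(C+A*t/1e3+B*l/1e3),z/1e3] for l in L for t in o]); q=px(n,P).astype(np.float32)
    s=cv2.remap(g,q[:,0].reshape(-1,len(o)),q[:,1].reshape(-1,len(o)),cv2.INTER_CUBIC)
    def pk(s):
        d=np.gradient(cv2.GaussianBlur(s.reshape(1,-1),(0,0),4)[0]); e=np.abs(d) if sign==0 else sign*d; e=e.copy(); e[:6]=0;e[-6:]=0
        i=int(np.argmax(e)); w=slice(max(0,i-6),i+7); ww=np.clip(e[w],0,None)**2; return (ww*o[w]).sum()/ww.sum(), e[i]
    m=pk(s.mean(0)); h1=pk(s[:6].mean(0))[0]; h2=pk(s[6:].mean(0))[0]
    return tuple(round(float(v),2) for v in (m[0],h1,h2,m[1]))
E
python3 - <<'E'
from edge import *
S0=cv2.imread("pics/scene0.png");S=cv2.imread("pics/s4.png");T0=cv2.imread("pics/top0.png")
print('scene0 -y end',edge("scene",S0,'y',-102,(-18,18),38,sign=1),' front',edge("scene",S0,'x',-25,(-90,-10),38,sign=1),edge("scene",S0,'x',-25,(10,90),38,sign=1))
print('scene0 back',edge("scene",S0,'x',25,(-90,90),38,sign=-1),'+y end',edge("scene",S0,'y',102,(-18,18),38,sign=-1),'joint',edge("scene",S0,'y',0,(-18,18),38))
print('top0 ends',edge("top",T0,'y',-102,(-18,18),38,sign=1),edge("top",T0,'y',102,(-18,18),38,sign=-1),'x',edge("top",T0,'x',-25,(-90,90),38,sign=1),edge("top",T0,'x',25,(-90,90),38,sign=-1))
zt=66.2+27.5+30
print('held -y end',edge("scene",S,'y',-50,(-10,18),zt,sign=1),'back',edge("scene",S,'x',25,(-40,-20),zt,sign=-1),'front',edge("scene",S,'x',-25,(-42,-22),zt,sign=1))
E
```

```text
scene0 -y end (-101.5, -101.5, -101.5, 2.78)  front (-24.49, -24.49, -24.26, 1.03) (-24.27, -24.02, -24.74, 1.03)
scene0 back (27.01, 27.0, 27.23, 2.74) +y end (101.5, 101.5, 101.5, 2.45) joint (3.54, 3.53, 3.74, 1.93)
top0 ends (-101.27, -101.51, -101.25, 1.7) (102.99, 102.99, 103.0, 1.66) x (-26.23, -26.71, -25.77, 1.56) (26.0, 26.96, 25.77, 1.7)
held -y end (-51.73, -51.51, -51.75, 2.67) back (23.99, 24.0, 23.99, 2.84) front (-27.51, -27.52, -27.5, 1.05)
```

Emit:
{"api": "drive_tool", "payload": {"deltas": [[[0,0,20,0],[0,0,20,0],[0,0,10,0],[0,0,0,0],[0,0,0,0]]]}}

```text
clock: 11.4
eef_pos: [0.6022, -0.001, 0.0178]
tool_rot: [2.424, 1.997, 0.001]
wrist_force: [0.1, 0.1, -1.3]
width: 0.049
grip_force: 73.5
```

```bash
cat > held.py <<'E'
from edge import *
import sys
zoff=float(sys.argv[1]); v0,v1=float(sys.argv[2]),float(sys.argv[3]) # brick nominal v range
S=imaging.read_camera("scene"); cv2.imwrite("pics/held.png",S); s=r.state(); zt=s['eef_pos'][2]*1000+zoff+30
d=s['eef_pos'][:2]-C; print('tcp u,v,z',(d@X*1e3).round(1),(d@Y*1e3).round(1),(s['eef_pos'][2]*1e3).round(1),'w',s['width'],'gf',s['grip_force'],s['clock'])
print('end -y',edge("scene",S,'y',v0,(-10,18),zt,sign=1,rng=9))
print('back',edge("scene",S,'x',25,(v0+8,v0+28),zt,sign=-1,rng=9),'front',edge("scene",S,'x',-25,(v0+6,v0+26),zt,sign=1,rng=9))
E
python3 held.py 27.5 -50 50
```

```text
tcp u,v,z 0.9 0.2 18.2 w 0.04898899326834422 gf 73.5442042350769 11.45
end -y (-51.76, -51.76, -51.76, 2.66)
back (24.51, 24.26, 24.75, 2.68) front (-27.26, -27.26, -27.26, 1.03)
```

Emit:
{"api": "drive_tool", "payload": {"deltas": [[[0,0,4,0],[0,0,1,0],[0,0,0,0],[0,0,0,0]]]}}

```text
clock: 11.85
eef_pos: [0.6017, -0.001, 0.0123]
tool_rot: [2.425, 1.997, 0.0]
wrist_force: [0.5, -0.4, -2.2]
width: 0.0493
grip_force: 73.5
```

```bash
python3 held.py 27.5 -50 50; python3 - <<'E'
from edge import *
S=cv2.imread("pics/held.png")
# lower edge of end face of held brick vs z: bottom edge at v=-50
for z in (36,38,40,42): print(z,edge("scene",S,'y',-50,(-10,18),z,rng=9))
print(r.state()['wrist_force'])
E
```

```text
tcp u,v,z 0.2 0.1 12.2 w 0.049144324646460735 gf 73.54315280914307 11.9
end -y (-51.52, -51.74, -51.49, 2.65)
back (24.74, 25.0, 24.25, 2.57) front (-26.78, -27.23, -26.54, 1.13)
36 (-48.25, -48.25, -48.24, 2.53)
38 (-49.51, -49.51, -49.52, 2.57)
40 (-51.01, -50.99, -51.24, 2.55)
42 (-52.5, -52.49, -52.5, 2.52)
[ 0.21804162 -0.747294   -1.88957596]
```

Emit:
{"api": "drive_tool", "payload": {"deltas": [[[1.8,2,0,0],[0,0,0.5,0],[0,0,0.5,0],[0,0,0,0]]]}}

```text
clock: 12.3
eef_pos: [0.6038, 0.0005, 0.011]
tool_rot: [-2.425, -1.997, 0.0]
wrist_force: [-0.8, -0.5, -2.4]
width: 0.0491
grip_force: 73.5
```

Emit:
{"api": "drive_tool", "payload": {"deltas": [[[0,0,0.5,0],[0,0,0,0],[0,0,0,0]]]}}

```text
clock: 12.6
eef_pos: [0.6039, 0.0004, 0.0106]
tool_rot: [-2.425, -1.997, -0.0]
wrist_force: [0.3, -0.3, -1.9]
width: 0.0489
grip_force: 73.5
```

Emit:
{"api": "drive_tool", "payload": {"deltas": [[[0,0,0.5,0],[0,0,0,0],[0,0,0,0]]]}}

```text
clock: 12.9
eef_pos: [0.604, 0.0004, 0.0104]
tool_rot: [2.425, 1.997, 0.0]
wrist_force: [-1.0, -0.3, 2.2]
width: 0.0488
grip_force: 73.9
```

```bash
python3 held.py 27.5 -50 50
```

```text
tcp u,v,z 2.2 1.9 10.4 w 0.04884184569095723 gf 73.86471390724182 12.95
end -y (-49.77, -49.77, -49.76, 2.66)
back (26.75, 26.98, 26.74, 2.64) front (-25.02, -24.99, -25.24, 0.99)
```

Emit:
{"api": "drive_tool", "payload": {"deltas": [[[0.2,0.4,-1,0],[0,0,0,0],[0,0,0.7,0],[0,0,0,0]]]}}

```text
clock: 13.35
eef_pos: [0.6044, 0.0005, 0.0104]
tool_rot: [2.425, 1.997, 0.0]
wrist_force: [-0.3, -0.5, 0.6]
width: 0.0487
grip_force: 73.8
```

Emit:
{"api": "drive_tool", "payload": {"deltas": [[[0,0,0,0],[0,0,0,0],[0,0,0,0],[0,0,0,0],[0,0,-15,0],[0,0,-40,0],[0,0,-45,0],[0,0,-15,0]]], "grip": -1}}

```text
clock: 14.15
eef_pos: [0.6067, 0.0003, 0.1304]
tool_rot: [2.421, 1.994, 0.008]
wrist_force: [0.3, 0.0, -1.2]
width: 0.0856
grip_force: 0.0
```

```bash
python3 plan.py 557 394.5 30 -10.6; python3 - <<'E'
from edge import *
S=imaging.read_camera("scene"); cv2.imwrite("pics/s5.png",S)
print('-y end',edge("scene",S,'y',-50,(-18,18),68,sign=1),'+y end',edge("scene",S,'y',50,(-18,18),68,sign=-1),' front',edge("scene",S,'x',-25,(-45,45),68,sign=1),'back',edge("scene",S,'x',25,(-45,45),68,sign=-1))
E
```

```text
twist -0.008 j6 0.80 delta after twist [ 378.3 -122.2   99.7] before twist [ 377.3 -125.1   99.7]
twist 3.134 j6 3.94 delta after twist [-378.3  122.2   99.7] before twist [ 377.3 -125.1   99.7]
t 14.2 p [6.067e+02 3.000e-01 1.304e+02] phi -11.1 tilt [ 0.008 -0.001 -1.   ] w 85.6 gf 0.0 F [ 0.3  0.  -1.2] r 683
-y end (-49.74, -49.74, -49.73, 2.65) +y end (49.24, 52.23, 48.76, 1.11)  front (-24.49, -25.23, -23.73, 0.84) back (27.25, 27.25, 27.25, 2.48)
```

Emit:
{"api": "drive_tool", "payload": {"deltas": [[[30,-10,0,0],[45,-14.7,0,0],[45,-14.7,0,0],[45,-14.7,0,0],[45,-14.7,0,0],[45,-14.7,0,0],[45,-14.7,0,0],[45,-14.7,0,0]]]}}

```text
clock: 15.0
eef_pos: [0.5589, 0.3625, 0.1245]
tool_rot: [-2.425, -1.997, 0.002]
wrist_force: [0.5, -0.3, 0.7]
width: 0.0856
grip_force: 0.0
```

Emit:
{"api": "drive_tool", "payload": {"deltas": [[[33,-10,10,-0.008],[0,0,30,0],[0,0,40,0],[0,0,30,0],[0,0,0,0],[0,0,0,0]]]}}

```text
clock: 15.6
eef_pos: [0.5561, 0.395, 0.0152]
tool_rot: [-2.417, -2.006, 0.002]
wrist_force: [0.5, -0.0, 0.2]
width: 0.0855
grip_force: 0.0
```

```bash
python3 plan.py 559 394.5 -27 -10.6; python3 - <<'E'
from h import *
S=imaging.read_camera("scene"); cv2.imwrite("pics/c9.png",cv2.resize(S[100:180,205:295],None,fx=7,fy=7,interpolation=cv2.INTER_CUBIC))
E
```

```text
twist -0.000 j6 0.80 delta after twist [ 0.1  2.9 42.2] before twist [ 0.1  2.9 42.2]
twist 3.142 j6 3.94 delta after twist [-0.1 -2.9 42.2] before twist [ 0.1  2.9 42.2]
t 15.6 p [556.1 395.   15.2] phi -10.6 tilt [-0.001 -0.    -1.   ] w 85.5 gf 0.0 F [ 0.5 -0.   0.2] r 684
```

View pics/c9.png

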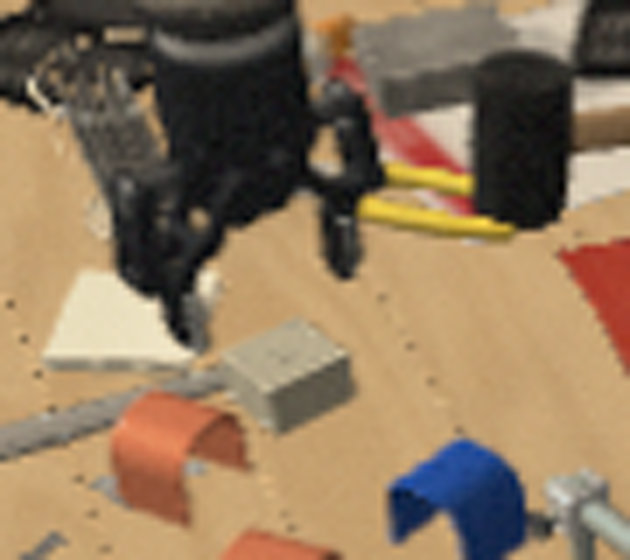

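```bash
python3 - <<'E'
from h import *
q=[(205+x/7,100+y/7) for x,y in [(225,370),(225,395),(150,400),(150,420)]]
print(onz("scene",q,.012).round(3)); print(px("top",[[.53,.40,.01],[.52,.40,.01],[.51,.405,.01]]))
T=cv2.imread("pics/top0.png"); print(T[165:205,180:198,:].mean(2).astype(int)[::2])
E
```

```text
[[0.545 0.423 0.012]
 [0.529 0.407 0.012]
 [0.503 0.436 0.012]
 [0.491 0.424 0.012]]
[[200.44842783 183.00847149]
 [200.3760399  185.93551033]
 [198.84037766 188.86440083]]
[[122 121 120 121 120 121 122 121 119 120 121 120 120 120 121 121 119 118]
 [120 119 120 120 121 120 120 120 120 121 121 121 121 121 120 121 123 121]
 [130 121 120 120 121 120 121 120 121 120 120 121 122 121 120 124 126 127]
 [150 134 123 121 120 120 120 121 121 121 121 120 121 122 122 128 128 129]
 [168 150 130 121 119 120 120 121 121 121 119 120 120 121 122 127 129 130]
 [174 168 151 136 126 121 117 116 118 120 119 117 115 114 118 125 129 128]
 [176 176 173 166 151 133 125 120 115 112 115 114 113 116 122 126 128 126]
 [177 176 177 175 163 144 129 125 120 117 114 112 110 115 125 128 127 126]
 [175 174 172 168 156 141 126 121 118 113 111 106 101 105 116 117 118 122]
 [167 156 147 137 127 125 121 112 111 112 109 100  96 106 116 117 118 118]
 [139 135 131 126 125 122 118 114 112 110 104 100 105 114 118 120 119 118]
 [127 126 126 122 118 114 116 115 109 102 101 107 115 119 117 118 118 119]
 [126 126 123 119 115 115 114 110 103  98 105 115 118 119 118 118 118 117]
 [125 124 122 118 119 113 111 106  97  98 113 120 119 120 117 117 118 119]
 [124 121 119 117 115 112 108 102 103 114 122 124 121 119 116 110  99  94]
 [117 112 113 115 115 108 103 104 114 124 127 126 124 120 111  97  88  86]
 [111 111 113 114 108 101 102 114 125 125 127 126 126 124 117 106  99  99]
 [113 114 112 108 103  97 104 118 125 125 127 126 126 124 120 112 108 108]
 [115 114 110 104 102 109 119 124 127 127 125 127 126 126 123 118 112 109]
 [113 110 106 101 109 119 123 125 127 127 127 126 125 122 117 118 113 111]]
```

Emit:
{"api": "drive_tool", "payload": {"deltas": [[[-3.9,3.7,0,0],[0,0,0,0],[0,0,15,0],[0,0,15,0],[0,0,8,0],[0,0,4,0],[0,0,0,0]]], "grip": -0.55}}

```text
clock: 16.35
eef_pos: [0.5586, 0.3903, -0.0279]
tool_rot: [-2.417, -2.007, 0.003]
wrist_force: [-0.4, 0.2, 0.0]
width: 0.0661
grip_force: 0.0
```

Emit:
{"api": "drive_tool", "payload": {"deltas": [[[0,0,0,0],[0,0,0,0],[0,0,0,0],[0,0,0,0],[0,0,0,0]]], "grip": 1, "squeeze": 60}}

```text
clock: 16.85
eef_pos: [0.5595, 0.3908, -0.026]
tool_rot: [2.417, 2.007, 0.002]
wrist_force: [0.4, 1.2, 3.5]
width: 0.0485
grip_force: 63.9
```

Emit:
{"api": "drive_tool", "payload": {"deltas": [[[0,0,-15,0],[0,0,-35,0],[0,0,-40,0],[0,0,-25,0],[0,0,0,0],[0,0,0,0]]]}}

```text
clock: 17.45
eef_pos: [0.5591, 0.3905, 0.0889]
tool_rot: [2.417, 2.007, 0.001]
wrist_force: [-0.4, -0.6, -2.2]
width: 0.049
grip_force: 63.6
```

```bash
python3 plan.py 618.4 72.1 60 -11.05
```

```text
twist 0.008 j6 0.31 delta after twist [-301.2  119.3   28.9] before twist [-302.1  116.9   28.9]
twist -3.134 j6 -2.83 delta after twist [ 301.2 -119.3   28.9] before twist [-302.1  116.9   28.9]
t 17.4 p [559.1 390.5  88.9] phi -10.6 tilt [ 0.001  0.    -1.   ] w 49.0 gf 63.6 F [-0.4 -0.6 -2.2] r 623
```

Emit:
{"api": "drive_tool", "payload": {"deltas": [[[-25,10,0,0.008],[-40,15.5,0,0],[-42,16.5,0,0],[-42,16.5,0,0],[-42,16.5,0,0],[-42,16.5,0,0],[-42,16.5,0,0],[-26,11,0,0]]]}}

```text
clock: 18.25
eef_pos: [0.6174, 0.069, 0.0863]
tool_rot: [-2.426, -1.993, 0.005]
wrist_force: [-0.1, 0.6, -1.4]
width: 0.049
grip_force: 63.6
```

Emit:
{"api": "drive_tool", "payload": {"deltas": [[[0,0,10,0],[0,0,10,0],[0,0,8,0],[0,0,0,0],[0,0,0,0],[0,0,0,0]]]}}

```text
clock: 18.85
eef_pos: [0.6186, 0.0732, 0.0607]
tool_rot: [2.424, 1.998, 0.001]
wrist_force: [0.8, -0.3, -1.1]
width: 0.049
grip_force: 63.6
```

```bash
python3 plan.py 618.4 72.1 60 -11.05; cat > heldL.py <<'E'
# a block held at the +y end: look at its +y end edge (top far edge), -y end, front, back
from edge import *
import sys
zoff,v0,v1=map(float,sys.argv[1:4])
S=imaging.read_camera("scene"); cv2.imwrite("pics/held.png",S); s=r.state(); zt=s['eef_pos'][2]*1000+zoff+30
d=s['eef_pos'][:2]-C; print('tcp u,v,z',(d@X*1e3).round(1),(d@Y*1e3).round(1),(s['eef_pos'][2]*1e3).round(1),'w',s['width'],'gf',s['grip_force'],s['clock'],'F',s['wrist_force'].round(1))
for lat in((-20,-12),(-8,8),(12,20)): print('end+y',edge("scene",S,'y',v1,lat,zt,sign=-1,rng=8),'end-y',edge("scene",S,'y',v0,lat,zt,sign=1,rng=8))
for lat in((v0+2,v0+12),(v1-12,v1-2)): print('back',edge("scene",S,'x',25,lat,zt,sign=-1,rng=8),'front',edge("scene",S,'x',-25,lat,zt,sign=1,rng=8))
E
python3 heldL.py 26.7 54 102
```

```text
twist 0.001 j6 0.31 delta after twist [-1.1  0.   0.7] before twist [-1.1  0.   0.7]
twist -3.141 j6 -2.83 delta after twist [ 1.1 -0.   0.7] before twist [-1.1  0.   0.7]
t 18.9 p [618.6  73.2  60.7] phi -11.0 tilt [ 0.001  0.    -1.   ] w 49.0 gf 63.6 F [ 0.8 -0.3 -1.1] r 623
tcp u,v,z 2.7 76.0 60.9 w 0.049237327913034076 gf 63.55722784996033 18.9 F [ 0.3 -0.1  0.2]
end+y (96.26, 95.5, 97.98, 0.1) end-y (52.5, 52.25, 52.52, 2.3)
end+y (107.76, 106.5, 96.02, 0.73) end-y (52.26, 52.25, 52.26, 2.49)
end+y (97.03, 97.01, 97.04, 3.78) end-y (52.51, 52.27, 52.74, 2.24)
back (25.73, 24.76, 26.25, 2.82) front (-25.99, -28.74, -24.99, 1.72)
back (28.25, 28.0, 29.92, 1.18) front (-18.7, -19.08, nan, 0.07)edge.py:11: RuntimeWarning: invalid value encountered in scalar divide
  i=int(np.argmax(e)); w=slice(max(0,i-6),i+7); ww=np.clip(e[w],0,None)**2; return (ww*o[w]).sum()/ww.sum(), e[i]
```

Emit:
{"api": "drive_tool", "payload": {"deltas": [[[2.1,0,0,0],[0,0,0,0],[0,0,20,0],[0,0,15,0],[0,0,10,0],[0,0,0,0],[0,0,0,0]]]}}

```text
clock: 19.6
eef_pos: [0.6192, 0.0745, 0.0158]
tool_rot: [2.425, 1.997, 0.001]
wrist_force: [-0.1, 0.5, -1.2]
width: 0.0492
grip_force: 63.6
```

```bash
python3 heldL.py 26.9 54 102 2>/dev/null
```

```text
tcp u,v,z 3.2 77.5 16.2 w 0.04857751890985639 gf 63.555604219436646 19.65 F [-0.1 -0.1 -1.8]
end+y (96.85, 95.97, 97.82, 0.06) end-y (53.74, 53.74, 53.74, 2.34)
end+y (107.61, 106.97, 96.01, 0.61) end-y (53.78, 54.01, 53.75, 2.19)
end+y (96.88, 96.61, 97.06, 3.82) end-y (53.76, 53.99, 53.52, 2.31)
back (25.01, 25.51, 24.75, 2.15) front (-26.02, -28.25, -25.01, 2.11)
back (28.49, 28.48, 28.51, 2.21) front (-18.73, -18.94, nan, 0.11)
```

Emit:
{"api": "drive_tool", "payload": {"deltas": [[[0.5,0,2,0],[0,0,1,0],[0,0,0.5,0],[0,0,0,0],[0,0,0,0]]]}}

```text
clock: 20.15
eef_pos: [0.619, 0.075, 0.012]
tool_rot: [2.425, 1.997, 0.0]
wrist_force: [0.6, 0.6, -0.8]
width: 0.049
grip_force: 63.6
```

Emit:
{"api": "drive_tool", "payload": {"deltas": [[[0,0,0.5,0],[0,0,0.5,0],[0,0,0,0],[0,0,0,0]]]}}

```text
clock: 20.55
eef_pos: [0.619, 0.075, 0.012]
tool_rot: [2.425, 1.997, 0.001]
wrist_force: [-2.6, -1.3, 6.4]
width: 0.0491
grip_force: 64.5
```

```bash
python3 heldL.py 26.9 54 102 2>/dev/null
```

```text
tcp u,v,z 2.6 77.9 12.0 w 0.048826555833278204 gf 64.46035623550415 20.6 F [-3.6  0.1  6.5]
end+y (97.0, 97.23, 102.43, 0.16) end-y (55.26, 55.02, 55.49, 1.84)
end+y (96.01, 107.45, 96.24, 0.72) end-y (55.28, 55.29, 55.28, 1.79)
end+y (96.9, 96.73, 97.28, 3.67) end-y (55.03, 55.24, 55.02, 1.77)
back (25.5, 25.27, 25.5, 2.31) front (-26.02, -28.52, -24.74, 1.63)
back (28.74, 28.74, 28.75, 2.26) front (-19.26, -19.28, -19.21, 0.24)
```

```bash
python3 - <<'E'
from edge import *
S=cv2.imread("pics/held.png");S0=cv2.imread("pics/scene0.png")
for lat in((-18,-10),(-8,8)):
  print('bottom joint +',edge("scene",S0,'y',2,lat,38,sign=1,rng=8),'-',edge("scene",S0,'y',-2,lat,38,sign=-1,rng=8))
  print('mid joint +',edge("scene",S,'y',54,lat,68,sign=1,rng=8),'-',edge("scene",S,'y',50,lat,68,sign=-1,rng=8))
E
```

```text
bottom joint + (3.75, 3.54, 3.77, 1.94) - (-4.26, -4.27, -4.25, 2.0)
mid joint + (56.04, 56.0, 56.28, 1.84) - (47.76, 47.98, 47.73, 2.05)
bottom joint + (3.53, 3.53, 3.53, 1.88) - (-4.26, -4.26, -4.27, 1.86)
mid joint + (56.04, 56.04, 56.03, 1.8) - (47.97, 47.98, 47.75, 1.88)
```

Emit:
{"api": "drive_tool", "payload": {"deltas": [[[0,0,-0.5,0],[0,0,0,0],[0,0,0,0],[0,0,0,0],[0,0,-15,0],[0,0,-40,0],[0,0,-45,0],[0,0,-15,0]]], "grip": -1}}

```text
clock: 21.4
eef_pos: [0.6215, 0.075, 0.1328]
tool_rot: [2.421, 1.994, 0.011]
wrist_force: [0.5, -0.1, 1.0]
width: 0.0854
grip_force: 0.0
```

```bash
python3 plan.py 405 -346.5 20 -43; python3 - <<'E'
from meas import *
S=imaging.read_camera("scene"); cv2.imwrite("pics/s6.png",S)
from edge import *
print('mid + ',edge("scene",S,'y',54,(-18,18),68,sign=1,rng=8),'-',edge("scene",S,'y',50,(-18,18),68,sign=-1,rng=8),'end+',edge("scene",S,'y',102,(-18,18),68,sign=-1),'back',edge("scene",S,'x',25,(60,96),68,sign=-1),'front',edge("scene",S,'x',-25,(60,96),68,sign=1))
# half R edges at table: local analysis
for v in(160,168,174,178): print(v,face("scene",S,(413,277),.032,vlo=v))
E
```

```text
twist 0.558 j6 0.04 delta after twist [-456.6  128.4  110.8] before twist [-455.4 -132.7  110.8]
twist -2.584 j6 -3.10 delta after twist [ 456.6 -128.4  110.8] before twist [-455.4 -132.7  110.8]
t 21.4 p [621.5  75.  132.8] phi -11.1 tilt [ 0.009  0.    -1.   ] w 85.4 gf 0.0 F [ 0.5 -0.1  1. ] r 533
mid +  (56.02, 56.03, 56.01, 1.79) - (47.73, 47.98, 47.48, 1.92) end+ (101.99, 102.0, 101.75, 2.09) back (27.26, 27.01, 27.74, 2.23) front (-25.03, -25.24, -25.02, 1.12)
160 {'c': (401.7, -344.8), 'cen': (402.8, -344.6), 'w': 50.0, 'l': 58.6, 'ang': 47.0, 'fill': 0.85}
168 {'c': (402.1, -344.3), 'cen': (403.0, -344.4), 'w': 48.6, 'l': 58.6, 'ang': 46.9, 'fill': 0.86}
174 {'c': (402.4, -344.1), 'cen': (404.0, -344.5), 'w': 48.0, 'l': 58.5, 'ang': 47.0, 'fill': 0.84}
178 {'c': (405.0, -344.4), 'cen': (405.7, -345.9), 'w': 44.5, 'l': 54.2, 'ang': 46.7, 'fill': 0.86}
```

Emit:
{"api": "drive_tool", "payload": {"deltas": [[[-30,-8,0,0],[-45,-13,0,0],[-45,-13,0,0],[-45,-13,0,0],[-45,-13,0,0],[-45,-13,0,0],[-45,-13,0,0],[-45,-13,0,0]]]}}

```text
clock: 22.25
eef_pos: [0.4544, -0.246, 0.1267]
tool_rot: [2.425, 1.997, 0.0]
wrist_force: [1.2, -1.1, -0.5]
width: 0.0852
grip_force: 0.0
```

Emit:
{"api": "drive_tool", "payload": {"deltas": [[[-45,-13,0,0],[-45,-13,0,0],[-20,-6,0,0.14],[0,0,15,0.14],[0,0,30,0.14],[0,0,30,0.138],[0,0,20,0],[0,0,0,0]]]}}

```text
clock: 23.05
eef_pos: [0.4015, -0.3448, 0.0289]
tool_rot: [-2.876, -1.25, 0.003]
wrist_force: [0.0, -0.4, -0.1]
width: 0.085
grip_force: 0.0
```

```bash
python3 plan.py 405 -345.5 -25 -43
```

```text
twist -0.000 j6 0.04 delta after twist [ 1.8  3.3 53.9] before twist [ 1.8  3.3 53.9]
twist 3.141 j6 3.19 delta after twist [-1.8 -3.3 53.9] before twist [ 1.8  3.3 53.9]
t 23.1 p [ 401.5 -344.8   28.9] phi -43.0 tilt [-0.004  0.005 -1.   ] w 85.0 gf 0.0 F [ 0.  -0.4 -0.1] r 532
```

Emit:
{"api": "drive_tool", "payload": {"deltas": [[[1.8,3.3,0,0],[0,0,0,0],[0,0,20,0],[0,0,20,0],[0,0,10,0],[0,0,4,0],[0,0,0,0]]], "grip": -0.55}}

```text
clock: 23.75
eef_pos: [0.407, -0.3476, -0.0223]
tool_rot: [2.881, 1.252, 0.0]
wrist_force: [0.3, -0.7, 0.3]
width: 0.0663
grip_force: 0.0
```

Emit:
{"api": "drive_tool", "payload": {"deltas": [[[0,0,0,0],[0,0,0,0],[0,0,0,0],[0,0,0,0],[0,0,0,0]]], "grip": 1, "squeeze": 60}}

```text
clock: 24.25
eef_pos: [0.4074, -0.3481, -0.0214]
tool_rot: [2.879, 1.251, 0.001]
wrist_force: [0.2, 0.5, 6.5]
width: 0.0491
grip_force: 63.5
```

Emit:
{"api": "drive_tool", "payload": {"deltas": [[[0,0,-15,0],[0,0,-35,0],[0,0,-40,0],[0,0,-25,0],[0,0,0,0],[0,0,0,0]]]}}

```text
clock: 24.85
eef_pos: [0.4066, -0.3473, 0.0924]
tool_rot: [2.881, 1.252, 0.0]
wrist_force: [-0.5, 0.8, -1.4]
width: 0.0491
grip_force: 62.7
```

```bash
python3 plan.py 589.2 -76.6 62 -11.05
```

```text
twist -0.558 j6 0.06 delta after twist [300.7 127.3  30.4] before twist [322.4 -51.3  30.4]
twist 2.583 j6 3.21 delta after twist [-300.7 -127.3   30.4] before twist [322.4 -51.3  30.4]
t 24.9 p [ 406.6 -347.3   92.4] phi -43.0 tilt [ 0. -0. -1.] w 49.1 gf 62.7 F [-0.5  0.8 -1.4] r 594
```

Emit:
{"api": "drive_tool", "payload": {"deltas": [[[25,-4,0,0],[42,-6.5,0,0],[44,-7,0,0],[44,-7,0,0],[44,-7,0,0],[44,-7,0,0],[44,-7,0,0],[35.4,-5.8,0,0]]]}}

```text
clock: 25.65
eef_pos: [0.5891, -0.0741, 0.0901]
tool_rot: [-2.878, -1.252, 0.004]
wrist_force: [0.4, -0.6, -0.4]
width: 0.0491
grip_force: 62.7
```

Emit:
{"api": "drive_tool", "payload": {"deltas": [[[0,0,0,-0.14],[0,0,0,-0.14],[0,0,0,-0.14],[0,0,15,-0.138],[0,0,15,0],[0,0,0,0],[0,0,0,0],[0,0,0,0]]]}}

```text
clock: 26.45
eef_pos: [0.5894, -0.0768, 0.0624]
tool_rot: [-2.425, -1.997, -0.0]
wrist_force: [1.1, 0.2, -0.4]
width: 0.049
grip_force: 62.6
```

```bash
python3 plan.py 589.2 -76.6 62 -11.05;  python3 heldL.py 23.6 -102 -54 2>/dev/null
```

```text
twist -0.000 j6 0.06 delta after twist [ 0.2 -0.2  0.4] before twist [ 0.2 -0.2  0.4]
twist 3.141 j6 3.21 delta after twist [-0.2  0.2  0.4] before twist [ 0.2 -0.2  0.4]
t 26.4 p [589.4 -76.8  62.4] phi -11.1 tilt [ 0.  0. -1.] w 49.0 gf 62.6 F [ 1.1  0.2 -0.4] r 594
tcp u,v,z 2.8 -76.7 62.8 w 0.048824463861492674 gf 62.646435499191284 26.5 F [ 0.3  0.3 -0.3]
end+y (-60.44, nan, -59.81, 0.02) end-y (-99.74, -99.77, -99.52, 2.84)
end+y (-49.24, -51.73, -48.6, 1.4) end-y (-99.75, -99.75, -99.75, 2.85)
end+y (-59.73, -59.79, -59.58, 2.88) end-y (-99.52, -99.53, -99.5, 2.86)
back (23.5, 22.41, 24.23, 0.74) front (-29.23, -30.7, -27.01, 1.17)
back (28.52, 27.51, 19.16, 1.24) front (nan, -18.83, nan, 0.0)
```

Emit:
{"api": "drive_tool", "payload": {"deltas": [[[-2,0,0,0],[0,0,0,0],[0,0,20,0],[0,0,15,0],[0,0,9,0],[0,0,0,0],[0,0,0,0]]]}}

```text
clock: 27.2
eef_pos: [0.5892, -0.0788, 0.0188]
tool_rot: [2.425, 1.997, 0.001]
wrist_force: [-0.4, -0.1, -1.0]
width: 0.049
grip_force: 62.7
```

```bash
python3 heldL.py 23.6 -102 -54 2>/dev/null
```

```text
tcp u,v,z 3.1 -78.7 19.2 w 0.04900090529430118 gf 62.66935586929321 27.25 F [-0.2 -0.5 -0.5]
end+y (-47.68, -48.01, -60.07, 0.06) end-y (-101.26, -101.25, -101.48, 2.73)
end+y (-49.03, -52.77, -48.73, 1.6) end-y (-101.52, -101.5, -101.74, 2.75)
end+y (-60.13, -60.12, -60.13, 0.43) end-y (-101.01, -101.24, -100.97, 2.56)
back (25.51, 25.52, 25.51, 2.52) front (-25.0, -26.26, -24.48, 1.7)
back (28.81, 30.26, 19.44, 0.07) front (nan, -19.06, nan, 0.0)
```

Emit:
{"api": "drive_tool", "payload": {"deltas": [[[-0.3,0,2,0],[0,0,1,0],[0,0,0.5,0],[0,0,0,0],[0,0,0,0]]]}}

```text
clock: 27.75
eef_pos: [0.5888, -0.079, 0.015]
tool_rot: [2.425, 1.997, 0.0]
wrist_force: [0.3, -0.1, -0.7]
width: 0.0491
grip_force: 62.7
```

Emit:
{"api": "drive_tool", "payload": {"deltas": [[[0,0,0.5,0],[0,0,0.5,0],[0,0,0,0],[0,0,0,0]]]}}

```text
clock: 28.15
eef_pos: [0.5889, -0.079, 0.0149]
tool_rot: [2.425, 1.997, 0.001]
wrist_force: [-3.2, 0.7, 6.6]
width: 0.0487
grip_force: 63.6
```

```bash
python3 heldL.py 23.6 -102 -54 2>/dev/null
```

```text
tcp u,v,z 2.6 -79.0 14.9 w 0.04886807186778514 gf 63.54856252670288 28.2 F [-3.2  0.8  6.4]
end+y (-60.37, -47.92, -59.66, 0.02) end-y (-101.5, -101.27, -101.51, 2.78)
end+y (-51.99, -54.71, -49.51, 1.14) end-y (-101.75, -101.73, -101.98, 2.78)
end+y (-60.2, -60.22, -60.18, 0.38) end-y (-101.23, -101.27, -101.0, 2.55)
back (25.27, 25.27, 25.48, 2.53) front (-24.49, -26.01, -23.73, 1.51)
back (27.86, 30.41, 19.49, 0.04) front (nan, nan, nan, 0.0)
```

Emit:
{"api": "drive_tool", "payload": {"deltas": [[[-0.4,0,-1.5,0],[0,0,0,0],[0,0,1,0],[0,0,0,0]]]}}

```text
clock: 28.6
eef_pos: [0.5889, -0.0794, 0.0149]
tool_rot: [2.425, 1.997, 0.0]
wrist_force: [-2.5, -0.6, 5.5]
width: 0.0488
grip_force: 63.1
```

Emit:
{"api": "drive_tool", "payload": {"deltas": [[[0,0,0,0],[0,0,0,0],[0,0,0,0],[0,0,0,0],[0,0,-15,0],[0,0,-40,0],[0,0,-45,0],[0,0,-15,0]]], "grip": -1}}

```text
clock: 29.4
eef_pos: [0.591, -0.0799, 0.1342]
tool_rot: [2.42, 1.993, 0.007]
wrist_force: [0.9, 0.5, -0.7]
width: 0.0854
grip_force: 0.0
```

```bash
python3 plan.py 528 -257 20 -20; python3 - <<'E'
from edge import *
S=imaging.read_camera("scene"); cv2.imwrite("pics/s7.png",S)
print('joint + ',edge("scene",S,'y',-50,(-18,18),68,sign=1,rng=8),'-',edge("scene",S,'y',-54,(-18,18),68,sign=-1,rng=8),'end-',edge("scene",S,'y',-102,(-18,18),68,sign=1),'back',edge("scene",S,'x',25,(-96,-60),68,sign=-1),'front',edge("scene",S,'x',-25,(-96,-60),68,sign=1))
E
```

```text
twist 0.156 j6 -0.10 delta after twist [-188.     0.6  114. ] before twist [-185.8  -28.7  114. ]
twist -2.985 j6 -3.25 delta after twist [188.   -0.6 114. ] before twist [-185.8  -28.7  114. ]
t 29.4 p [591.  -79.9 134.2] phi -11.1 tilt [ 0.007 -0.002 -1.   ] w 85.4 gf 0.0 F [ 0.9  0.5 -0.7] r 587
joint +  (-48.71, -48.52, -48.73, 2.1) - (-56.27, -56.25, -56.49, 1.92) end- (-101.74, -101.74, -101.74, 2.74) back (27.25, 27.49, 27.01, 2.55) front (-24.49, -24.72, -24.25, 1.13)
```

Emit:
{"api": "drive_tool", "payload": {"deltas": [[[-35,-5,0,0.08],[-45,-4,0,0.076],[-45,0,0,0],[-45,0,20,0],[-17,1,30,0],[0,0,35,0],[0,0,15,0],[0,0,0,0]]], "grip": -0.55}}

```text
clock: 30.25
eef_pos: [0.5232, -0.2549, 0.026]
tool_rot: [-2.569, -1.798, 0.004]
wrist_force: [-0.1, 0.0, 0.3]
width: 0.0665
grip_force: 0.0
```

```bash
python3 plan.py 529 -257 -26.5 -20
```

```text
twist -0.001 j6 -0.10 delta after twist [-0.1  6.5 52.4] before twist [-0.1  6.5 52.4]
twist 3.141 j6 3.04 delta after twist [ 0.1 -6.5 52.4] before twist [-0.1  6.5 52.4]
t 30.2 p [ 523.2 -254.9   26. ] phi -20.0 tilt [-0.006  0.004 -1.   ] w 66.5 gf 0.0 F [-0.1  0.   0.3] r 588
```

Emit:
{"api": "drive_tool", "payload": {"deltas": [[[0,5,0,0],[0,0,0,0],[0,0,20,0],[0,0,20,0],[0,0,10,0],[0,0,3,0],[0,0,0,0]]]}}

```text
clock: 30.95
eef_pos: [0.5306, -0.2578, -0.0231]
tool_rot: [2.573, 1.802, 0.001]
wrist_force: [-0.1, -0.9, 0.7]
width: 0.0663
grip_force: 0.0
```

Emit:
{"api": "drive_tool", "payload": {"deltas": [[[0,0,0,0],[0,0,0,0],[0,0,0,0],[0,0,0,0],[0,0,0,0]]], "grip": 1, "squeeze": 70}}

```text
clock: 31.45
eef_pos: [0.5311, -0.2581, -0.0222]
tool_rot: [2.571, 1.801, 0.002]
wrist_force: [-0.5, 0.7, 6.3]
width: 0.0484
grip_force: 74.9
```

Emit:
{"api": "drive_tool", "payload": {"deltas": [[[0,0,-15,0],[0,0,-35,0],[0,0,-40,0],[0,0,-40,0],[0,0,0,0],[0,0,0,0]]]}}

```text
clock: 32.05
eef_pos: [0.5303, -0.2577, 0.1071]
tool_rot: [2.572, 1.801, 0.001]
wrist_force: [1.0, 0.5, -3.3]
width: 0.0487
grip_force: 74.0
```

```bash
python3 plan.py 594.1 -51.5 90 -11.05
```

```text
twist -0.156 j6 0.11 delta after twist [214.6  23.   17. ] before twist [215.6 -10.6  17. ]
twist 2.985 j6 3.25 delta after twist [-214.6  -23.    17. ] before twist [215.6 -10.6  17. ]
t 32.0 p [ 530.3 -257.7  107.1] phi -20.0 tilt [ 0.001 -0.001 -1.   ] w 48.7 gf 74.0 F [ 1.   0.5 -3.3] r 596
```

Emit:
{"api": "drive_tool", "payload": {"deltas": [[[25,-1.5,0,0],[40,-2,0,0],[42,-2,0,0],[42,-2,0,0],[40,-2,0,0],[26.6,-1.1,0,-0.08],[0,0,0,-0.076],[0,0,0,0]]]}}

```text
clock: 32.85
eef_pos: [0.5928, -0.0501, 0.1042]
tool_rot: [-2.42, -1.998, 0.004]
wrist_force: [0.4, -0.4, -2.9]
width: 0.0491
grip_force: 73.9
```

Emit:
{"api": "drive_tool", "payload": {"deltas": [[[0,0,20,0],[0,0,20,0],[0,0,12,0],[0,0,0,0],[0,0,0,0],[0,0,0,0]]]}}

```text
clock: 33.45
eef_pos: [0.5945, -0.0518, 0.0553]
tool_rot: [2.425, 1.995, 0.002]
wrist_force: [0.6, -0.2, -1.7]
width: 0.0486
grip_force: 73.9
```

```bash
python3 plan.py 594.1 -51.5 90 -11.05|tail -1;  python3 held.py 22.6 -102 -2 2>/dev/null
```

```text
t 33.5 p [594.5 -51.8  55.3] phi -11.1 tilt [ 0.002 -0.    -1.   ] w 48.6 gf 73.9 F [ 0.6 -0.2 -1.7] r 596
tcp u,v,z 2.9 -51.1 55.4 w 0.04903453609384115 gf 73.8597321510315 33.5
end -y (-101.02, -101.23, -101.0, 2.84)
back (26.01, 25.98, 26.25, 2.66) front (-24.76, -24.53, -25.0, 1.0)
```

Emit:
{"api": "drive_tool", "payload": {"deltas": [[[-0.5,0.3,5,0],[0,0,2,0],[0,0,1,0],[0,0,0.5,0],[0,0,0,0],[0,0,0,0]]]}}

```text
clock: 34.1
eef_pos: [0.5942, -0.052, 0.0459]
tool_rot: [2.425, 1.997, 0.0]
wrist_force: [0.8, -0.3, -2.3]
width: 0.0485
grip_force: 74.0
```

Emit:
{"api": "drive_tool", "payload": {"deltas": [[[0,0,0.5,0],[0,0,0.5,0],[0,0,0,0],[0,0,0,0]]]}}

```text
clock: 34.5
eef_pos: [0.5943, -0.0519, 0.0458]
tool_rot: [2.425, 1.997, 0.001]
wrist_force: [-1.9, 0.3, 6.0]
width: 0.0487
grip_force: 74.8
```

```bash
python3 held.py 22.6 -102 -2 2>/dev/null
```

```text
tcp u,v,z 2.7 -51.4 45.8 w 0.049142551387226924 gf 74.82892155647278 34.55
end -y (-101.26, -101.48, -101.25, 2.85)
back (26.51, 26.52, 26.49, 2.79) front (-24.73, -24.53, -24.74, 0.98)
```

Emit:
{"api": "drive_tool", "payload": {"deltas": [[[-0.7,0.1,-1.8,0],[0,0,0,0],[0,0,1,0],[0,0,0,0]]]}}

```text
clock: 34.95
eef_pos: [0.5942, -0.0527, 0.0458]
tool_rot: [2.425, 1.997, 0.0]
wrist_force: [-1.5, 0.3, 1.7]
width: 0.0487
grip_force: 74.1
```

Emit:
{"api": "drive_tool", "payload": {"deltas": [[[0,0,0,0],[0,0,0,0],[0,0,0,0],[0,0,0,0],[0,0,-15,0],[0,0,-40,0],[0,0,-35,0],[0,0,0,0]]], "grip": -1}}

```text
clock: 35.75
eef_pos: [0.5972, -0.0533, 0.1411]
tool_rot: [2.419, 1.992, 0.01]
wrist_force: [1.0, -0.9, 0.3]
width: 0.0856
grip_force: 0.0
```

```bash
python3 plan.py 483.5 -400.5 20 -22; python3 - <<'E'
from edge import *
S=imaging.read_camera("scene"); cv2.imwrite("pics/s8.png",S)
print('end-',edge("scene",S,'y',-102,(-18,18),98,sign=1),'back',edge("scene",S,'x',25,(-96,-8),98,sign=-1),'front',edge("scene",S,'x',-25,(-96,-8),98,sign=1),'+end',edge("scene",S,'y',-2,(-18,18),98,sign=-1))
E
```

```text
twist 0.191 j6 -0.31 delta after twist [-364.8   23.5  120.7] before twist [-362.6  -46.2  120.7]
twist -2.951 j6 -3.45 delta after twist [364.8 -23.5 120.7] before twist [-362.6  -46.2  120.7]
t 35.8 p [597.2 -53.3 141.1] phi -11.1 tilt [ 0.01  -0.002 -1.   ] w 85.6 gf 0.0 F [ 1.  -0.9  0.3] r 628
end- (-101.73, -101.76, -101.51, 2.86) back (27.48, 27.73, 27.0, 2.7) front (-24.48, -24.74, -23.79, 0.94) +end (-3.24, -4.76, -3.01, 1.3)
```

Emit:
{"api": "drive_tool", "payload": {"deltas": [[[-30,-4,0,0],[-45,-6,0,0],[-45,-6,0,0],[-45,-6,0,0],[-45,-6,0,0],[-45,-6,0,0],[-45,-6,0,0],[-45,-6,0,0]]], "grip": -0.55}}

```text
clock: 36.6
eef_pos: [0.4813, -0.3836, 0.1341]
tool_rot: [-2.423, -1.995, 0.0]
wrist_force: [0.2, 0.6, -0.5]
width: 0.0659
grip_force: 0.0
```

Emit:
{"api": "drive_tool", "payload": {"deltas": [[[-17,2,20,0.1],[0,0,40,0.091],[0,0,35,0],[0,0,20,0],[0,0,0,0],[0,0,0,0],[0,0,0,0]]]}}

```text
clock: 37.3
eef_pos: [0.4822, -0.4001, 0.0219]
tool_rot: [2.603, 1.756, 0.001]
wrist_force: [0.9, 0.4, 0.3]
width: 0.066
grip_force: 0.0
```

```bash
python3 plan.py 484 -401 -22 -22
```

```text
twist 0.000 j6 -0.31 delta after twist [-0.1  2.  43.9] before twist [-0.1  2.  43.9]
twist -3.141 j6 -3.45 delta after twist [ 0.1 -2.  43.9] before twist [-0.1  2.  43.9]
t 37.3 p [ 482.2 -400.1   21.9] phi -22.0 tilt [ 0.002 -0.002 -1.   ] w 66.0 gf 0.0 F [0.9 0.4 0.3] r 629
```

Emit:
{"api": "drive_tool", "payload": {"deltas": [[[0,2,0,0],[0,0,20,0],[0,0,15,0],[0,0,7,0],[0,0,2,0],[0,0,0,0]]]}}

```text
clock: 37.9
eef_pos: [0.4834, -0.4003, -0.0234]
tool_rot: [-2.604, -1.757, -0.0]
wrist_force: [-0.1, -0.4, -0.4]
width: 0.0662
grip_force: 0.0
```

Emit:
{"api": "drive_tool", "payload": {"deltas": [[[0,0,0,0],[0,0,0,0],[0,0,0,0],[0,0,0,0],[0,0,0,0]]], "grip": 1, "squeeze": 70}}

```text
clock: 38.4
eef_pos: [0.484, -0.4009, -0.0222]
tool_rot: [2.603, 1.756, 0.001]
wrist_force: [1.2, 0.1, 6.7]
width: 0.0487
grip_force: 74.8
```

Emit:
{"api": "drive_tool", "payload": {"deltas": [[[0,0,-15,0],[0,0,-35,0],[0,0,-40,0],[0,0,-45,0],[0,0,-15,0],[0,0,0,0],[0,0,0,0]]]}}

```text
clock: 39.1
eef_pos: [0.4828, -0.3997, 0.1261]
tool_rot: [-2.603, -1.756, 0.0]
wrist_force: [-0.3, 0.2, -2.3]
width: 0.0488
grip_force: 74.1
```

```bash
python3 plan.py 614.5 50.5 110 -11.05
```

```text
twist -0.191 j6 0.27 delta after twist [467.1  43.   16.4] before twist [466.7 -46.5  16.4]
twist 2.950 j6 3.42 delta after twist [-467.1  -43.    16.4] before twist [466.7 -46.5  16.4]
t 39.1 p [ 482.8 -399.7  126.1] phi -22.0 tilt [-0.001  0.001 -1.   ] w 48.8 gf 74.1 F [-0.3  0.2 -2.3] r 617
```

Emit:
{"api": "drive_tool", "payload": {"deltas": [[[25,-2.5,0,0],[42,-4.2,0,0],[45,-4.5,0,0],[45,-4.5,0,0],[45,-4.5,0,0],[45,-4.5,0,0],[45,-4.5,0,0],[45,-4.5,0,0]]]}}

```text
clock: 39.9
eef_pos: [0.5772, -0.073, 0.1244]
tool_rot: [-2.602, -1.755, 0.005]
wrist_force: [1.2, 0.5, -1.9]
width: 0.0491
grip_force: 74.1
```

Emit:
{"api": "drive_tool", "payload": {"deltas": [[[45,-4.5,0,0],[45,-4.5,0,0],[39.7,-3.8,0,-0.1],[0,0,0,-0.091],[0,0,0,0],[0,0,0,0]]]}}

```text
clock: 40.5
eef_pos: [0.614, 0.0495, 0.125]
tool_rot: [-2.426, -1.993, 0.004]
wrist_force: [0.1, 0.1, -2.4]
width: 0.0487
grip_force: 74.0
```

```bash
python3 plan.py 614.5 50.5 52 -11.05;  python3 held.py 24.4 2 102 2>/dev/null
```

```text
twist -0.003 j6 0.27 delta after twist [ 1.1  0.6 73. ] before twist [ 1.1  0.6 73. ]
twist 3.139 j6 3.42 delta after twist [-1.1 -0.6 73. ] before twist [ 1.1  0.6 73. ]
t 40.5 p [614.   49.5 125. ] phi -11.2 tilt [-0.003 -0.    -1.   ] w 48.7 gf 74.0 F [ 0.1  0.1 -2.4] r 617
tcp u,v,z 2.9 51.6 125.5 w 0.04879202647674444 gf 73.99250507354736 40.55
end -y (0.74, 0.73, 0.74, 2.55)
back (24.77, 24.73, 25.01, 1.34) front (-25.03, -25.01, -25.25, 1.01)
```

Emit:
{"api": "drive_tool", "payload": {"deltas": [[[1.6,0,0,-0.002],[0,0,20,0],[0,0,18,0],[0,0,9,0],[0,0,0,0],[0,0,0,0],[0,0,0,0]]]}}

```text
clock: 41.25
eef_pos: [0.6161, 0.0513, 0.0808]
tool_rot: [2.423, 1.998, 0.002]
wrist_force: [-0.7, 0.3, -1.4]
width: 0.0491
grip_force: 74.0
```

```bash
python3 held.py 24.4 2 102 2>/dev/null
```

```text
tcp u,v,z 4.3 54.2 80.8 w 0.04845601829594747 gf 74.02573585510254 41.3
end -y (3.02, 3.0, 3.25, 2.58)
back (27.49, 27.77, 26.76, 2.38) front (-23.48, -23.01, -23.74, 0.96)
```

Emit:
{"api": "drive_tool", "payload": {"deltas": [[[0,0,12,0],[0,0,12,0],[0,0,6,0],[0,0,1,0],[0,0,0,0],[0,0,0,0],[0,0,0,0]]]}}

```text
clock: 42.0
eef_pos: [0.6157, 0.0514, 0.0491]
tool_rot: [2.423, 1.999, 0.001]
wrist_force: [-1.0, 0.3, -1.3]
width: 0.0487
grip_force: 74.0
```

```bash
python3 held.py 24.4 2 102 2>/dev/null
```

```text
tcp u,v,z 3.9 54.2 49.1 w 0.04875364484585672 gf 74.02629017829895 42.05
end -y (3.26, 3.25, 3.26, 2.55)
back (28.02, 28.26, 28.0, 2.42) front (-23.78, -24.03, -23.53, 0.95)
```

Emit:
{"api": "drive_tool", "payload": {"deltas": [[[0,-0.9,3,0],[0,0,1,0],[0,0,0.5,0],[0,0,0,0],[0,0,0,0]]]}}

```text
clock: 42.55
eef_pos: [0.6146, 0.0516, 0.0442]
tool_rot: [2.423, 1.999, 0.0]
wrist_force: [0.4, -0.6, -1.7]
width: 0.049
grip_force: 74.1
```

Emit:
{"api": "drive_tool", "payload": {"deltas": [[[0,0,0.5,0],[0,0,0.5,0],[0,0,0,0],[0,0,0,0]]]}}

```text
clock: 42.95
eef_pos: [0.6147, 0.0516, 0.0441]
tool_rot: [2.423, 1.999, 0.001]
wrist_force: [-2.8, -0.2, 6.1]
width: 0.0489
grip_force: 74.9
```

```bash
python3 held.py 24.4 2 102 2>/dev/null; python3 - <<'E'
from edge import *
S=cv2.imread("pics/held.png"); print(edge("scene",S,'y',2,(-18,18),98,sign=1,rng=8),'-',edge("scene",S,'y',-2,(-18,18),98,sign=-1,rng=8),'end+',edge("scene",S,'y',102,(12,20),98,sign=-1))
E
```

```text
tcp u,v,z 2.8 54.2 44.0 w 0.048821608796249784 gf 74.90790724754333 43.0
end -y (4.0, 4.01, 3.99, 2.21)
back (27.0, 27.24, 26.74, 2.46) front (-24.99, -24.77, -25.01, 0.97)
(4.27, 4.48, 4.27, 2.18) - (-3.99, -3.77, -4.02, 2.18) end+ (104.76, 92.7, 104.52, 0.2)
```

Emit:
{"api": "drive_tool", "payload": {"deltas": [[[-0.3,0.3,-1.8,0],[0,0,0,0],[0,0,1,0],[0,0,0,0]]]}}

```text
clock: 43.4
eef_pos: [0.6149, 0.0513, 0.0441]
tool_rot: [2.423, 1.999, 0.001]
wrist_force: [-0.1, -0.3, 1.3]
width: 0.0488
grip_force: 74.1
```

Emit:
{"api": "drive_tool", "payload": {"deltas": [[[0,0,0,0],[0,0,0,0],[0,0,0,0],[0,0,0,0],[0,0,-15,0],[0,0,-40,0],[0,0,-35,0],[0,0,0,0]]], "grip": -1}}

```text
clock: 44.2
eef_pos: [0.6178, 0.0512, 0.1397]
tool_rot: [2.418, 1.995, 0.012]
wrist_force: [0.7, -0.3, 0.5]
width: 0.0852
grip_force: 0.0
```

```bash
python3 plan.py 480 290 130 10; python3 - <<'E'
from edge import *
import meas
S=imaging.read_camera("scene"); T=imaging.read_camera("top"); cv2.imwrite("pics/s9.png",S); cv2.imwrite("pics/t9.png",T)
print('joint',edge("scene",S,'y',2,(-18,18),98,sign=1,rng=8),edge("scene",S,'y',-2,(-18,18),98,sign=-1,rng=8),'end+',edge("scene",S,'y',102,(-18,18),98,sign=-1),'back',edge("scene",S,'x',25,(8,96),98,sign=-1),'front',edge("scene",S,'x',-25,(8,96),98,sign=1))
for n,im in(("scene",S),("top",T)):
  h=cv2.cvtColor(im,cv2.COLOR_BGR2HSV); m=((h[...,0]>=3)&(h[...,0]<=13)&(h[...,1]>120)&(h[...,2]>90)).astype(np.uint8); m[:120]=0
  k,l,st,ce=cv2.connectedComponentsWithStats(m)
  print(n,[(st[i].tolist(),ce[i].round(1).tolist()) for i in range(1,k) if 60<st[i,4]<700])
cv2.imwrite("pics/c10.png",np.hstack([cv2.resize(S[120:220,205:285],(480,600),interpolation=cv2.INTER_CUBIC),cv2.resize(T[175:250,190:230],(320,600),interpolation=cv2.INTER_CUBIC)]))
E
```

```text
twist -0.365 j6 0.37 delta after twist [259.1 -94.4   8.2] before twist [ 208.3 -180.7    8.2]
twist 2.776 j6 3.51 delta after twist [-259.1   94.4    8.2] before twist [ 208.3 -180.7    8.2]
t 44.2 p [617.8  51.2 139.7] phi -10.9 tilt [ 0.01 -0.   -1.  ] w 85.2 gf 0.0 F [ 0.7 -0.3  0.5] r 561
joint (4.03, 4.02, 4.04, 2.11) (-4.02, -3.78, -4.27, 2.12) end+ (101.76, 101.49, 102.49, 2.37) back (27.5, 27.99, 27.02, 2.48) front (-24.28, -24.24, -24.52, 1.12)
scene [([285, 133, 32, 40, 624], [302.1, 151.3]), ([221, 156, 20, 19, 232], [229.0, 163.9]), ([191, 169, 16, 27, 135], [197.9, 179.1]), ([234, 176, 21, 21, 276], [243.1, 184.6]), ([175, 178, 33, 59, 376], [194.1, 206.5]), ([207, 208, 15, 24, 119], [213.3, 217.4]), ([209, 226, 9, 19, 69], [212.8, 234.0]), ([205, 232, 23, 24, 122], [214.7, 246.8]), ([403, 297, 23, 17, 108], [412.9, 304.6]), ([446, 338, 25, 24, 118], [457.5, 349.3])]
top [([272, 141, 8, 21, 103], [274.9, 150.3]), ([194, 192, 17, 17, 208], [202.0, 200.1]), ([229, 207, 17, 17, 213], [236.6, 215.2]), ([383, 206, 10, 13, 65], [387.1, 211.9])]
```

```bash
python3 - <<'E'
from meas import *
print(onz("top",[(202,200.1),(236.6,215.2),(246,186),(226,246),(258,243)],.042).round(4))
T=cv2.imread("pics/t9.png"); S=cv2.imread("pics/s9.png")
for v in [(202,200),(237,215)]:
  for s in(110,130): 
    x0,y0=v[0]-15,v[1]-15; c=cv2.resize(T[y0:y0+30,x0:x0+30],None,fx=8,fy=8,interpolation=cv2.INTER_CUBIC); h=cv2.cvtColor(c,cv2.COLOR_BGR2HSV)
    m=((h[...,1]>s)&(h[...,0]<14)&(h[...,2]>110)).astype(np.uint8); m=cv2.morphologyEx(m,cv2.MORPH_OPEN,np.ones((19,19)))
    cn=max(cv2.findContours(m,0,1)[0],key=cv2.contourArea)[:,0]; W=onz("top",(cn+.5)/8-.5+[x0,y0],.044)[:,:2]*1000
    print(v,s,cv2.minAreaRect(W.astype(np.float32)))
E
python3 plan.py 424 267 100 14
```

```text
[[0.4696 0.3839 0.042 ]
 [0.4199 0.2681 0.042 ]
 [0.5166 0.2386 0.042 ]
 [0.319  0.3013 0.042 ]
 [0.3291 0.1963 0.042 ]]
(202, 200) 110 ((468.1950988769531, 384.2550354003906), (55.51418685913086, 50.80851364135742), 10.404440879821777)
(202, 200) 130 ((468.45245361328125, 384.1510314941406), (49.835819244384766, 44.081581115722656), 10.409728050231934)
(237, 215) 110 ((419.6820373535156, 268.2645568847656), (54.36823654174805, 50.7548828125), 13.813522338867188)
(237, 215) 130 ((419.5339660644531, 268.0355529785156), (48.69898986816406, 43.62794494628906), 14.160604476928711)
twist -0.435 j6 0.32 delta after twist [ 255.5 -133.2   34.4] before twist [ 175.5 -228.5   34.4]
twist 2.706 j6 3.46 delta after twist [-255.5  133.2   34.4] before twist [ 175.5 -228.5   34.4]
t 44.3 p [615.   51.3 134.7] phi -10.9 tilt [ 0.002  0.    -1.   ] w 85.4 gf 0.0 F [ 0.2  0.1 -1.3] r 501
```

Emit:
{"api": "drive_tool", "payload": {"deltas": [[[18,-24,0,0],[29,-38,0,0],[29,-38,0,0],[29,-38,0,0],[29,-38,0,0],[29,-38,0,0],[13,-16,0,-0.14],[0,0,0,-0.14]]], "grip": -0.6}}

```text
clock: 45.1
eef_pos: [0.419, 0.2694, 0.1325]
tool_rot: [-2.108, -2.327, 0.005]
wrist_force: [0.3, -0.0, 0.0]
width: 0.0682
grip_force: 0.0
```

Emit:
{"api": "drive_tool", "payload": {"deltas": [[[0,0,0,-0.1],[0,0,20,-0.055],[0,0,40,0],[0,0,30,0],[0,0,10,0],[0,0,0,0],[0,0,0,0]]]}}

```text
clock: 45.8
eef_pos: [0.4228, 0.2679, 0.0345]
tool_rot: [1.934, 2.475, 0.001]
wrist_force: [-0.8, -0.3, 0.7]
width: 0.0684
grip_force: 0.0
```

```bash
python3 plan.py 421.5 268 -27 14; python3 - <<'E'
from h import *
S=imaging.read_camera("scene");cv2.imwrite("pics/c11.png",cv2.resize(S[110:220,205:305],None,fx=5.4,fy=5.4,interpolation=cv2.INTER_CUBIC))
E
```

```text
twist -0.000 j6 0.32 delta after twist [ 0.4 -1.2 61.5] before twist [ 0.4 -1.2 61.5]
twist 3.141 j6 3.46 delta after twist [-0.4  1.2 61.5] before twist [ 0.4 -1.2 61.5]
t 45.8 p [422.8 267.9  34.5] phi 14.0 tilt [ 0.001  0.    -1.   ] w 68.4 gf 0.0 F [-0.8 -0.3  0.7] r 499
```

View pics/c11.png

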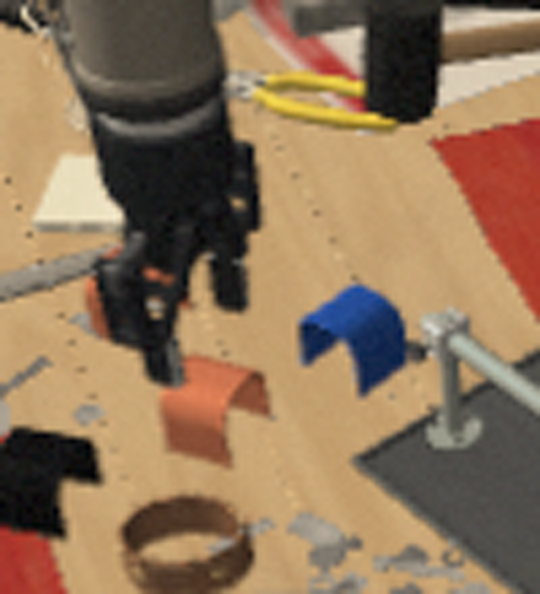

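The crop shows the fingers straddling the near copper cuff at (243,185). The blue cuff at (270,173) and the black one at (212,199) are clear.

Emit:
{"api": "drive_tool", "payload": {"deltas": [[[0,0,20,0],[0,0,25,0],[0,0,12,0],[0,0,4,0],[0,0,0,0],[0,0,0,0]]]}}

```text
clock: 46.45
eef_pos: [0.4231, 0.2681, -0.026]
tool_rot: [1.934, 2.475, 0.003]
wrist_force: [0.1, 0.2, -0.1]
width: 0.0681
grip_force: 0.0
```

Emit:
{"api": "drive_tool", "payload": {"deltas": [[[0,0,0,0],[0,0,0,0],[0,0,0,0],[0,0,0,0],[0,0,0,0]]], "grip": 1, "squeeze": 45}}

```text
clock: 46.95
eef_pos: [0.4229, 0.268, -0.0259]
tool_rot: [1.934, 2.475, 0.003]
wrist_force: [-0.9, -0.3, 5.5]
width: 0.0514
grip_force: 46.8
```

Emit:
{"api": "drive_tool", "payload": {"deltas": [[[0,0,-15,0],[0,0,-35,0],[0,0,-45,0],[0,0,-45,0],[0,0,-15,0],[0,0,0,0]]]}}

```text
clock: 47.55
eef_pos: [0.4238, 0.2685, 0.131]
tool_rot: [1.933, 2.473, 0.009]
wrist_force: [0.3, 0.5, -1.5]
width: 0.0511
grip_force: 47.7
```

```bash
python3 plan.py 470.6 -5 110 -11.05
```

```text
twist 0.437 j6 0.18 delta after twist [-259.5   98.2   20.6] before twist [-276.7  -20.9   20.6]
twist -2.705 j6 -2.96 delta after twist [259.5 -98.2  20.6] before twist [-276.7  -20.9   20.6]
t 47.5 p [423.8 268.5 131. ] phi 14.0 tilt [ 0.006  0.003 -1.   ] w 51.1 gf 47.7 F [ 0.3  0.5 -1.5] r 471
```

Emit:
{"api": "drive_tool", "payload": {"deltas": [[[-22,-1.5,0,0],[-36,-2.7,0,0],[-38,-3,0,0],[-38,-3,0,0],[-38,-3,0,0],[-38,-3,0,0],[-38,-3,0,0],[-28.7,-1.7,0,0]]]}}

```text
clock: 48.35
eef_pos: [0.468, -0.0077, 0.1265]
tool_rot: [-1.935, -2.473, 0.002]
wrist_force: [0.6, -0.0, -1.4]
width: 0.0511
grip_force: 47.6
```

Emit:
{"api": "drive_tool", "payload": {"deltas": [[[0,0,0,0.14],[0,0,0,0.14],[0,0,0,0.14],[0,0,15,0.017],[0,0,15,0],[0,0,0,0],[0,0,0,0],[0,0,0,0]]]}}

```text
clock: 49.15
eef_pos: [0.469, -0.0058, 0.0982]
tool_rot: [2.425, 1.997, 0.0]
wrist_force: [0.0, 0.4, -0.7]
width: 0.0512
grip_force: 47.5
```

```bash
python3 plan.py 470.6 -6 23 -11.05; python3 - <<'E'
from edge import *
S=imaging.read_camera("scene"); cv2.imwrite("pics/s10.png",S)
u,v=px("scene",[[.4706,-.006,.09]])[0].astype(int); print(u,v)
cv2.imwrite("pics/c12.png",cv2.resize(S[v-55:v+35,u-50:u+50],None,fx=6.5,fy=6.5,interpolation=cv2.INTER_CUBIC))
E
```

```text
twist -0.000 j6 0.18 delta after twist [ 0.1  1.6 75.2] before twist [ 0.1  1.6 75.2]
twist 3.142 j6 3.32 delta after twist [-0.1 -1.6 75.2] before twist [ 0.1  1.6 75.2]
t 49.1 p [469.   -5.8  98.2] phi -11.1 tilt [ 0.  0. -1.] w 51.2 gf 47.5 F [ 0.   0.4 -0.7] r 471
320 194
```

View pics/c12.png

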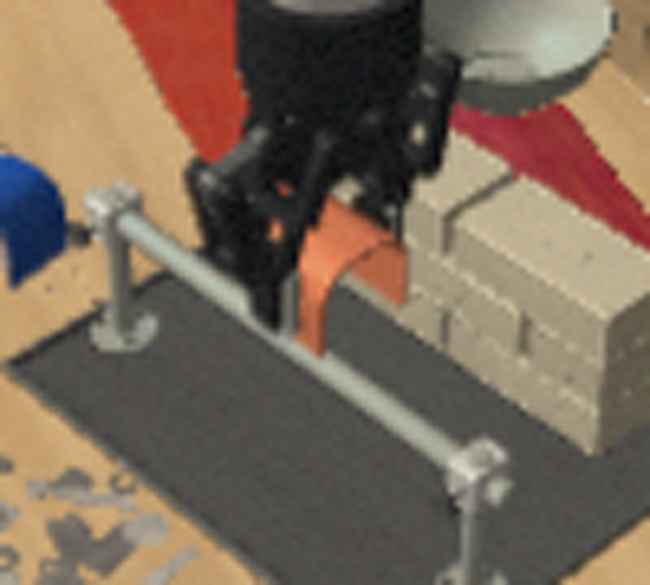

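The crop shows the cuff square above the bar near (320,194), and the wall sits in good bond. I'll lower it.

Emit:
{"api": "drive_tool", "payload": {"deltas": [[[0,1.6,15,0],[0,0,20,0],[0,0,20,0],[0,0,10,0],[0,0,5,0],[0,0,0,0],[0,0,0,0]]]}}

```text
clock: 49.9
eef_pos: [0.471, -0.0062, 0.0287]
tool_rot: [2.424, 1.996, 0.001]
wrist_force: [0.5, 0.6, -0.3]
width: 0.0513
grip_force: 47.6
```

Emit:
{"api": "drive_tool", "payload": {"deltas": [[[0,0,1,0],[0,0,1,0],[0,0,0.5,0],[0,0,0,0],[0,0,0,0]]]}}

```text
clock: 50.4
eef_pos: [0.4705, -0.0061, 0.0255]
tool_rot: [2.425, 1.997, 0.0]
wrist_force: [0.4, -0.7, -1.1]
width: 0.0513
grip_force: 47.6
```

Emit:
{"api": "drive_tool", "payload": {"deltas": [[[0,0,0.5,0],[0,0,0.5,0],[0,0,0,0],[0,0,0,0]]]}}

```text
clock: 50.8
eef_pos: [0.4704, -0.0062, 0.0245]
tool_rot: [-2.425, -1.997, -0.0]
wrist_force: [-0.7, 0.5, -1.9]
width: 0.0511
grip_force: 47.6
```

```bash
python3 plan.py 470.6 -6 23 -11.05|tail -1; python3 - <<'E'
from edge import *
S=imaging.read_camera("scene"); cv2.imwrite("pics/s11.png",S)
h=cv2.cvtColor(S,cv2.COLOR_BGR2HSV); m=((h[...,0]>=3)&(h[...,0]<=13)&(h[...,1]>120)&(h[...,2]>90)).astype(np.uint8)
k,l,st,ce=cv2.connectedComponentsWithStats(m[150:240,280:380]); print([(st[i].tolist()) for i in range(1,k) if st[i,4]>20])
# legs' lower ends expected if hung (bottom z=49): front leg near edge corner
print(px("scene",[[*(C+(-.13+s*.026)*X+(-.03-.021)*Y),z] for s in(-1,1) for z in(.049,.075)]).round(1))
E
```

```text
t 50.8 p [470.4  -6.2  24.5] phi -11.1 tilt [-0.  0. -1.] w 51.1 gf 47.6 F [-0.7  0.5 -1.9] r 471
[[13, 0, 15, 23, 170], [36, 39, 16, 23, 149]]
[[318.3 212.8]
 [318.3 206.4]
 [331.  204.2]
 [331.2 197.9]]
```

Emit:
{"api": "drive_tool", "payload": {"deltas": [[[0,0,0.5,0],[0,0,0.5,0],[0,0,0,0],[0,0,0,0]]]}}

```text
clock: 51.25
eef_pos: [0.4704, -0.0061, 0.0235]
tool_rot: [-2.425, -1.997, -0.0]
wrist_force: [-0.1, -0.1, -1.3]
width: 0.0507
grip_force: 47.6
```

Emit:
{"api": "drive_tool", "payload": {"deltas": [[[0,0,0.5,0],[0,0,0.5,0],[0,0,0,0],[0,0,0,0]]]}}

```text
clock: 51.65
eef_pos: [0.4706, -0.0061, 0.0229]
tool_rot: [2.425, 1.997, 0.001]
wrist_force: [-1.6, 0.2, 5.7]
width: 0.0513
grip_force: 48.3
```

Emit:
{"api": "drive_tool", "payload": {"deltas": [[[0,0,-0.5,0],[0,0,0,0],[0,0,0,0],[0,0,0,0],[0,0,0,0],[0,0,-15,0],[0,0,-40,0],[0,0,-45,0]]], "grip": -0.6}}

```text
clock: 52.45
eef_pos: [0.4693, -0.006, 0.1231]
tool_rot: [-2.423, -1.995, 0.004]
wrist_force: [0.6, 0.3, 0.4]
width: 0.0683
grip_force: 0.0
```

Emit:
{"api": "drive_tool", "payload": {"deltas": [[[0,0,-15,0],[0,0,0,0],[0,0,0,0]]]}}

```text
clock: 52.75
eef_pos: [0.47, -0.0061, 0.1375]
tool_rot: [-2.425, -1.997, 0.0]
wrist_force: [-0.8, 0.3, -0.5]
width: 0.0682
grip_force: 0.0
```

```bash
python3 plan.py 470.5 384 120 10.4; python3 - <<'E'
from edge import *
S=imaging.read_camera("scene");T=imaging.read_camera("top"); cv2.imwrite("pics/s12.png",S)
for n,im in(("scene",S),("top",T)):
  h=cv2.cvtColor(im,cv2.COLOR_BGR2HSV); m=((h[...,0]>=3)&(h[...,0]<=13)&(h[...,1]>120)&(h[...,2]>90)).astype(np.uint8); m[:120]=0
  k,l,st,ce=cv2.connectedComponentsWithStats(m)
  print(n,[(st[i].tolist(),ce[i].round(1).tolist()) for i in range(1,k) if 60<st[i,4]<700])
E
```

```text
twist -0.375 j6 0.50 delta after twist [383.6  70.9  17.5] before twist [382.9 -74.3  17.5]
twist 2.767 j6 3.64 delta after twist [-383.6  -70.9   17.5] before twist [382.9 -74.3  17.5]
t 52.8 p [470.   -6.1 137.5] phi -11.1 tilt [-0.  0. -1.] w 68.2 gf 0.0 F [-0.8  0.3 -0.5] r 607
scene [([285, 133, 23, 25, 285], [296.2, 142.3]), ([221, 156, 20, 19, 232], [229.0, 163.9]), ([179, 169, 30, 61, 486], [195.7, 196.8]), ([310, 188, 23, 25, 279], [318.2, 198.2]), ([204, 208, 24, 48, 232], [214.2, 231.1]), ([205, 225, 13, 19, 70], [211.8, 233.0]), ([413, 316, 19, 20, 63], [421.0, 325.0]), ([448, 336, 21, 32, 194], [456.0, 354.3])]
top [([194, 192, 17, 17, 205], [202.1, 200.0]), ([383, 206, 10, 13, 65], [387.1, 212.0])]
```

Emit:
{"api": "drive_tool", "payload": {"deltas": [[[25,-5,0,0],[44,-8.5,0,0],[45,-8.7,0,0],[45,-8.7,0,0],[45,-8.7,0,0],[45,-8.7,0,0],[45,-8.7,0,0],[45,-8.7,0,0]]]}}

```text
clock: 53.65
eef_pos: [0.47, 0.3407, 0.1362]
tool_rot: [-2.425, -1.997, 0.005]
wrist_force: [0.8, 0.1, -0.9]
width: 0.0681
grip_force: 0.0
```

Emit:
{"api": "drive_tool", "payload": {"deltas": [[[44,-8.6,0,0],[0,0,0,-0.13],[0,0,20,-0.13],[0,0,40,-0.115],[0,0,35,0],[0,0,10,0],[0,0,0,0],[0,0,0,0]]]}}

```text
clock: 54.45
eef_pos: [0.4717, 0.3844, 0.0339]
tool_rot: [2.011, 2.413, 0.002]
wrist_force: [0.5, -0.3, 0.7]
width: 0.0684
grip_force: 0.0
```

```bash
python3 plan.py 470.5 384 -27 10.4; python3 - <<'E'
from edge import *
S=imaging.read_camera("scene"); cv2.imwrite("pics/s13.png",S)
h=cv2.cvtColor(S,cv2.COLOR_BGR2HSV); m=((h[...,0]>=3)&(h[...,0]<=13)&(h[...,1]>120)&(h[...,2]>90)).astype(np.uint8)
k,l,st,ce=cv2.connectedComponentsWithStats(m[150:200,210:270]); print([(st[i].tolist(),ce[i]) for i in range(1,k) if st[i,4]>20])
E
```

```text
twist 0.000 j6 0.50 delta after twist [-0.2 -1.3 60.9] before twist [-0.2 -1.3 60.9]
twist -3.141 j6 -2.64 delta after twist [ 0.2  1.3 60.9] before twist [-0.2 -1.3 60.9]
t 54.5 p [471.7 384.4  33.9] phi 10.4 tilt [ 0.001  0.001 -1.   ] w 68.4 gf 0.0 F [ 0.5 -0.3  0.7] r 607
[([11, 6, 20, 19, 230], array([19.05217391, 13.98695652]))]
```

Emit:
{"api": "drive_tool", "payload": {"deltas": [[[0,0,20,0],[0,0,25,0],[0,0,12,0],[0,0,3.5,0],[0,0,0,0],[0,0,0,0]]]}}

```text
clock: 55.1
eef_pos: [0.4718, 0.3846, -0.0262]
tool_rot: [2.01, 2.414, 0.003]
wrist_force: [0.4, 1.1, -0.1]
width: 0.0687
grip_force: 0.0
```

Emit:
{"api": "drive_tool", "payload": {"deltas": [[[0,0,0,0],[0,0,0,0],[0,0,0,0],[0,0,0,0],[0,0,0,0]]], "grip": 1, "squeeze": 45}}

```text
clock: 55.6
eef_pos: [0.4718, 0.3846, -0.026]
tool_rot: [2.01, 2.414, 0.004]
wrist_force: [-0.7, -0.3, 5.9]
width: 0.0509
grip_force: 47.0
```

Emit:
{"api": "drive_tool", "payload": {"deltas": [[[0,0,-15,0],[0,0,-35,0],[0,0,-45,0],[0,0,-45,0],[0,0,-15,0],[0,0,0,0],[0,0,0,0]]]}}

```text
clock: 56.3
eef_pos: [0.4704, 0.3837, 0.1273]
tool_rot: [-2.01, -2.414, 0.001]
wrist_force: [0.3, 0.5, -2.1]
width: 0.051
grip_force: 47.5
```

```bash
python3 plan.py 482.1 52.8 110 -11.05
```

```text
twist 0.375 j6 0.30 delta after twist [-322.5   74.9   17.4] before twist [-327.5  -48.4   17.4]
twist -2.767 j6 -2.84 delta after twist [322.5 -74.9  17.4] before twist [-327.5  -48.4   17.4]
t 56.3 p [470.4 383.7 127.3] phi 10.4 tilt [-0.001 -0.    -1.   ] w 51.0 gf 47.5 F [ 0.3  0.5 -2.1] r 485
```

Emit:
{"api": "drive_tool", "payload": {"deltas": [[[-25,-3.7,0,0],[-43,-6.4,0,0],[-45,-6.7,0,0],[-45,-6.7,0,0],[-45,-6.7,0,0],[-45,-6.7,0,0],[-45,-6.7,0,0],[-34.5,-4.8,0,0]]]}}

```text
clock: 57.1
eef_pos: [0.481, 0.0508, 0.1257]
tool_rot: [-2.01, -2.411, 0.004]
wrist_force: [-0.2, -0.0, -0.8]
width: 0.0511
grip_force: 47.4
```

Emit:
{"api": "drive_tool", "payload": {"deltas": [[[0,0,0,0.14],[0,0,0,0.14],[0,0,0,0.095],[0,0,15,0],[0,0,15,0],[0,0,0,0],[0,0,0,0],[0,0,0,0]]]}}

```text
clock: 57.9
eef_pos: [0.4827, 0.0532, 0.0976]
tool_rot: [-2.425, -1.997, 0.0]
wrist_force: [0.2, -0.0, -1.1]
width: 0.0512
grip_force: 47.4
```

```bash
python3 plan.py 482.1 52.8 23 -11.05
```

```text
twist -0.000 j6 0.30 delta after twist [-0.5 -0.6 74.6] before twist [-0.5 -0.6 74.6]
twist 3.142 j6 3.44 delta after twist [ 0.5  0.6 74.6] before twist [-0.5 -0.6 74.6]
t 57.9 p [482.7  53.2  97.6] phi -11.1 tilt [-0.  0. -1.] w 51.2 gf 47.4 F [ 0.2 -0.  -1.1] r 485
```

Emit:
{"api": "drive_tool", "payload": {"deltas": [[[-0.5,-0.5,15,0],[0,0,20,0],[0,0,20,0],[0,0,10,0],[0,0,5,0],[0,0,1,0],[0,0,0,0],[0,0,0,0]]]}}

```text
clock: 58.7
eef_pos: [0.4827, 0.0527, 0.0272]
tool_rot: [2.424, 1.997, 0.002]
wrist_force: [0.2, 0.5, -1.0]
width: 0.0512
grip_force: 47.4
```

Emit:
{"api": "drive_tool", "payload": {"deltas": [[[0,0,1,0],[0,0,0.5,0],[0,0,0.5,0],[0,0,0,0],[0,0,0,0]]]}}

```text
clock: 59.2
eef_pos: [0.4821, 0.0528, 0.0245]
tool_rot: [-2.425, -1.997, -0.0]
wrist_force: [0.6, -0.1, -1.4]
width: 0.051
grip_force: 47.4
```

Emit:
{"api": "drive_tool", "payload": {"deltas": [[[0,0,0.5,0],[0,0,0.5,0],[0,0,0,0],[0,0,0,0]]]}}

```text
clock: 59.6
eef_pos: [0.4821, 0.0528, 0.0235]
tool_rot: [-2.425, -1.997, -0.0]
wrist_force: [0.2, 0.4, -1.3]
width: 0.051
grip_force: 47.4
```

Emit:
{"api": "drive_tool", "payload": {"deltas": [[[0,0,0.5,0],[0,0,0.3,0],[0,0,0,0],[0,0,0,0]]]}}

```text
clock: 60.0
eef_pos: [0.4821, 0.0527, 0.0228]
tool_rot: [2.425, 1.997, 0.0]
wrist_force: [-0.1, 0.2, 1.4]
width: 0.0512
grip_force: 47.7
```

Emit:
{"api": "drive_tool", "payload": {"deltas": [[[0,0,0,0],[0,0,0,0],[0,0,0,0],[0,0,0,0],[0,0,0,0],[0,0,-15,0],[0,0,-40,0],[0,0,-45,0]]], "grip": -0.6}}

```text
clock: 60.8
eef_pos: [0.4809, 0.0528, 0.1228]
tool_rot: [-2.423, -1.995, 0.004]
wrist_force: [0.7, 0.5, 0.1]
width: 0.0685
grip_force: 0.0
```

Emit:
{"api": "drive_tool", "payload": {"deltas": [[[0,0,-40,0],[0,0,-40,0],[40,0,0,0],[40,0,0,0],[40,0,0,0],[40,0,0,0],[40,0,0,0],[0,0,0,0]]]}}

```text
clock: 61.6
eef_pos: [0.5204, 0.2533, 0.2021]
tool_rot: [-2.42, -2.001, -0.002]
wrist_force: [0.2, -0.2, -0.4]
width: 0.0683
grip_force: 0.0
```

```bash
python3 - <<'E'
from h import *
S=imaging.read_camera("scene");T=imaging.read_camera("top")
print(r.state()['clock'],r.state()['eef_pos'])
cv2.imwrite("pics/c13.png",np.hstack([cv2.resize(S[140:250,265:395],None,fx=4,fy=4,interpolation=cv2.INTER_CUBIC),cv2.resize(T[135:235,260:320],(264,440),interpolation=cv2.INTER_CUBIC)]))
E
```

```text
61.7 [0.52005032 0.24968297 0.20217317]
```

View pics/c13.png

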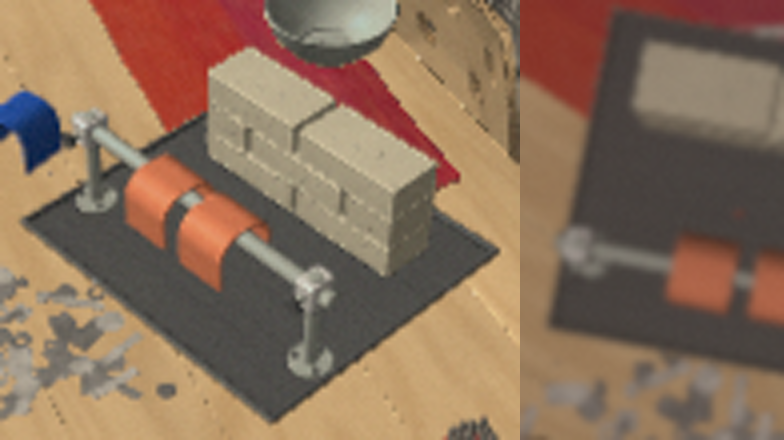

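The crop shows both cuffs hanging square on the bar at scene (307,190) and (320,200) with a gap between them, and the wall in bond. I'm handing it in.

```bash
python3 -c "
from cell import r
print(r.close_job())"
```

```text
the job is handed in; nothing more can be done
None
```

The job is handed in at about 62 s: the shield is built up two courses in bond, to within about 0.5 mm by the camera, and both copper cuff blanks found hang square on the bar, about 18 mm apart by the planned spacing.

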